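# Refit the spacer, washer and retaining cap on a stirrer drive's leaning shaft

### The arm

A 7-joint arm with a two-finger parallel gripper is mounted at the origin on the work surface. World frame = base frame: x ahead of the robot, y to its left, z up, the work surface at z = 0. Lengths are in m, angles in rad, forces in N, time in s.
With the tool pointing down it reaches from about 0.4 to 0.925 m from the base axis. Payload 5.6 kg.
Tool frame: the origin (TCP) lies at the very end of the fingers, on their centre line; the grasp point (between the pads) lies 19 mm behind it; y points along the fingers, z is the direction in which the jaws open and shut, and the axes are right-handed (so a half turn about y gives the same grasp; the last joint's range is limited). The gripper opens to 85 mm and grips with 20 to 120 N. Pads are 22 mm wide; open, the fingers measure 114 mm over their backs; the gripper's body (76 mm by 85 mm) begins 54 mm behind the grasp point. The pads swing forward as they close: fully open they stand 13 mm farther back than shut.
Start: joints at [1.137, 0.468, -0.012, 1.603, 0.006, 1.071, -0.056], TCP at [0.248, -0.601, 0.231] pointing down, gripper open.
Joint ranges: [-2.53, 2.53], [-0.31, 2.02], [-1.57, 1.55], [0.28, 2.44], [-1.29, 4.43], [0.15, 1.84], [-2.92, 2.92]. Speed limits (rad/s): [2.57, 2.57, 3.14, 3.14, 3.14, 3.14, 3.14].

### API

Orientations are given as a unit quaternion [x, y, z, w].
In Python, from bench import ctrl gives the robot as it stands.
- The arm moves only by the tool carry_out, never from a script. Its arguments are lists of equal length, an entry for each row: "travel": the shift along the tool's x, y, z in mm, a list of three; "twist": the turn about the tool's y in degrees; "fingers": the opening, from -1 (shut) to 1 (fully open), so that 0 is half open. In form: {"travel": [[tx, ty, tz], ...], "twist": [twist, ...], "fingers": [fingers, ...]}. A call has exactly 5 rows; each row is the pose to reach, as a shift and turn from the pose measured when the call began, along the tool's axes at that moment; what a row does not reach only later rows make up. A row lasts 1/12 s, in which the tool goes at most 41.7 mm and 7.16 degrees, less where a joint would pass 70% of its speed; a pose out of reach is approached as far as the arm can. A call with a gripper value outside its range is refused whole. The fingers move at their own pace and stop on an object; "newtons" is the grip in N (left out, the last holds). Time passes only in rows, so rows that repeat a pose let the fingers close, or fill a call up. It gives the time, the measured TCP pose, the force and the opening at its end, in the units of the state.
- ctrl.sense(): the state, without advancing time (a new reading comes with each control period).
- ctrl.snapshot(name): name is "scene" or "top" or "wrist"; returns a dict with "image" (400x640x3 uint8, blue, green, red), "depth" (400x640 float32, m along the optical axis (not along the pixel's ray), 0 where there is no reading), "fx", "fy", "cx", "cy" (pixels), "dist" ([k1, k2, p1, p2, k3] as OpenCV has them; the pictures are not rectified), "world_to_cam" (4x4, takes a point from world to camera coordinates); the wrist camera has in their place "T_tool_cam" (4x4, takes a point from camera to tool coordinates, whose origin is the TCP and whose axes are the tool frame's). Camera axes: x right, y down, z forward; pixel columns grow to the right and rows downward; lengths in m; the calibration is good to about 2 mm. A picture is of the moment at which its call begins: read the wrist's pose just before it.
- ctrl.hand_in(): hands the job in, once; it reports no verdict.
The state is a dict: "t": time; "qpos": joint angles; "joint_vel": joint speeds; "tau": joint torques, N m; "ee_pos": TCP position; "tool_rot": TCP orientation; "wrist_force": force on the tool from outside, world axes, zero at the start; "ft_torque": the same for the moment, N m; "finger_gap": finger opening in m.
Only numpy, scipy, OpenCV 4.12 (cv2) and the standard library are available. Lean on these libraries where they do the work, as an engineer would, in place of code of your own. Each camera call takes 0.05 s, during which the arm holds its last target.

### The job

The little paint stirrer drive has been washed and its three shaft parts are standing on the wooden draining board. Put them back on the leaning shaft in this order, each fully home against the one below: first the spacer tube, down onto the bearing, then the flat washer, then the retaining cap with its closed end outwards. Let go of everything at the end, and leave the paint tin, its lid, the jar, the brush, the sanding block and the moulding where they are.

Things in the scene. Friction and masses are not known exactly. Their poses are not given: they have to be found in the camera images.
- drive: The stirrer drive, fixed to the table: dark base plate 170 x 120 x 12 mm with a grey barrel about 70 mm across and a grey gear box behind it. Origin: centre of the plate's underside. Its shaft leans 32 degrees from vertical towards the drive's own -x (roughly towards the robot).
- shaft: The leaning steel shaft, 16 mm diameter, fixed (it does not turn). Origin: on the shaft's axis at the upper face of the bearing, where the spacer must sit; +z runs along the axis to the free end, y is horizontal. The shaft stands 76 mm out of the bearing, the last 8 mm tapering to 8 mm diameter. The bearing is 28 mm across and reaches 14 mm below the origin; below it the barrel widens from 48 mm to 68 mm diameter within another 14 mm.
- shaft_tip (a point): Free end of the shaft, on its axis, 76 mm from the bearing face.
- spacer_home (a point): Where the spacer's centre lies when it is home: on the shaft's axis, 16 mm from the bearing face.
- washer_home (a point): Where the washer's centre lies when it is home: on the axis, 35 mm from the bearing face.
- cap_home (a point): Where the cap's centre lies when it is home: on the axis, 62 mm from the bearing face.
- board: Wooden draining board, fixed, 100 (x) x 270 (y) x 12 mm, origin at the centre of its underside. Three round wooden studs 28 mm in diameter stand on it in a row along its y, at y = -90, 0 and 90 mm; their tops are 27 mm above the table. One shaft part rests on each stud, in any order.
- spacer: Spacer, origin at the centre of its underside, z along its bore.
- spacer_mid (a point): Centre of the spacer, an aluminium tube 30 mm outside diameter, 19 mm bore right through, 32 mm long, standing upright on a stud. About 40 g.
- washer: Washer, origin at the centre of its underside, z along its bore.
- washer_mid (a point): Centre of the washer, a flat steel ring 46 mm outside diameter, 19 mm bore, 6 mm thick, lying level on a stud that is narrower than it. About 60 g. It can bind on the shaft if let go before it is home, so carry it or push it all the way.
- cap: Cap, origin at the centre of its open (lower) end, z along its bore towards the closed end.
- cap_mid (a point): Centre of the retaining cap, a ribbed grey plastic knob 34 mm diameter (36 mm over the ribs, which are for looks), 48 mm long, standing open end down. Its 19 mm bore is 42 mm deep from the open end; it simply slides over the shaft's end, no thread or snap. About 60 g. Hold it in its upper half so that the fingers clear the washer.
- tin: Bystander: open paint tin, 90 mm diameter, 105 mm tall, beside the drive on its -y side. Origin at the centre of its underside.
- sander: Bystander: sanding block 55 x 100 x 35 mm beyond the draining board. Origin at the centre of its underside.
- brush: Bystander: paint brush about 190 mm long lying on the robot's side of the draining board.
- moulding: Bystander: relief moulding strip 160 x 40 x 17 mm between drive and draining board. Origin at the centre of its underside.
- tin_lid: Bystander: tin lid 96 mm diameter, 6 mm high, flat on the table towards the far side. Origin at the centre of its underside.
- jar: Bystander: closed glass jar 64 mm diameter, 85 mm tall, towards the far side. Origin at the centre of its underside.
Mind the look-alikes: they are no part of the job. Of the things shaped like the spacer, the aluminium one is meant. There is more than one size of the cap; the job needs the smaller.

How it is judged:
By the outcome, as a careful person would: the job done as asked, in the order asked, and still so for the second after the job is handed in, with the robot touching nothing.
It also fails if it takes over 72 s, if anything falls off the work surface, if the arm or the gripper's body presses on something with over 40 N, if the wrist force passes 120 N, or if a joint passes its speed limit or range.

## Working session

There is one attempt and no reset: what is moved stays moved. The work goes in short steps, Python scripts to look and compute and a tool call to move; the robot and the scene stay as the last step left them, time stands still between calls to the robot, and variables do not carry over. Pictures are saved under pics/ and viewed, and the job is handed in when it is done.

Besides the shell and the picture viewer there is one more tool, called after "Request:" as name([rows], argument=value, ...), one row to a line, values as JSON. carry_out: Moves the arm, as the interface text tells. Its arguments: {"type":"object","properties":{"travel":{"type":"array","items":{"type":"array","items":{"type":"number"}}},"twist":{"type":"array","items":{"type":"number"}},"fingers":{"type":"array","items":{"type":"number"}},"newtons":{"type":"number"}},"required":["travel","twist","fingers"]}

```bash
ls -la; mkdir -p pics
python3 - <<'E'
from bench import ctrl
import cv2,pickle
s=ctrl.sense();print(s)
for n in ["scene","top","wrist"]:
    d=ctrl.snapshot(n);pickle.dump((s,d),open(f"{n}0.pkl","wb"))
    cv2.imwrite(f"pics/{n}0.png",d["image"])
    print(n,d["fx"],d["fy"],d["cx"],d["cy"],d["dist"],d.get("world_to_cam",d.get("T_tool_cam")))
E
```

```text
total 12
drwxr-xr-x  3 agent agent 4096 Dec  7 14:53 .
drwxr-xr-x 23 root  root  4096 Dec  7 14:53 ..
drwxr-xr-x  2 agent agent 4096 Dec  7 14:53 pics
{'t': 0.0, 'qpos': array([ 1.13699649,  0.46841517, -0.01156101,  1.60365041,  0.00598457,
        1.07139976, -0.05631232]), 'joint_vel': array([-0.00146681,  0.00025313, -0.00115202,  0.00035202, -0.00069984,
       -0.00196666, -0.0009573 ]), 'tau': array([ 5.27289048e-04, -5.32384622e+01,  2.16271367e-02, -2.51300651e+01,
        1.13886848e-02,  7.79791415e-03, -2.25946502e-05]), 'ee_pos': array([ 0.2473007 , -0.60049702,  0.23030257]), 'tool_rot': array([-0.13742084,  0.69428553, -0.6930317 ,  0.13707729]), 'wrist_force': array([-0.91179997,  0.77850393, -0.11326399]), 'ft_torque': array([0.04314531, 0.01826989, 0.05845549]), 'finger_gap': 0.08524328318232002}
scene 365.0262414871224 365.0262414871224 321.21026887083605 197.1452372409625 [0.02205738 0.         0.         0.         0.        ] [[-0.88875733  0.45828941  0.0090131   0.51064224]
 [ 0.25083986  0.50272141 -0.82725483 -0.06590154]
 [-0.3836532  -0.73296794 -0.56175459  1.3810649 ]
 [ 0.          0.          0.          1.        ]]
top 513.6703725701501 513.6703725701501 320.56495447412993 196.8289352438711 [-0.06860311  0.          0.          0.          0.        ] [[ 0.0262186  -0.99959347 -0.01120175  0.02515015]
 [-0.99286679 -0.02473512 -0.11663497  0.59054491]
 [ 0.11631048  0.01417985 -0.99311168  1.64331538]
 [ 0.          0.          0.          1.        ]]
wrist 290.5402940771523 290.5402940771523 318.37973712403436 198.71656984945002 [-0.05290503  0.          0.          0.          0.        ] [[ 4.40655751e-04  9.59965489e-01  2.80117951e-01 -7.13198655e-02]
 [-6.66093538e-04 -2.80117634e-01  9.59965451e-01 -1.41742950e-01]
 [ 9.99999681e-01 -6.09599053e-04  5.15991362e-04  1.44402431e-03]
 [ 0.00000000e+00  0.00000000e+00  0.00000000e+00  1.00000000e+00]]
```

View pics/scene0.png

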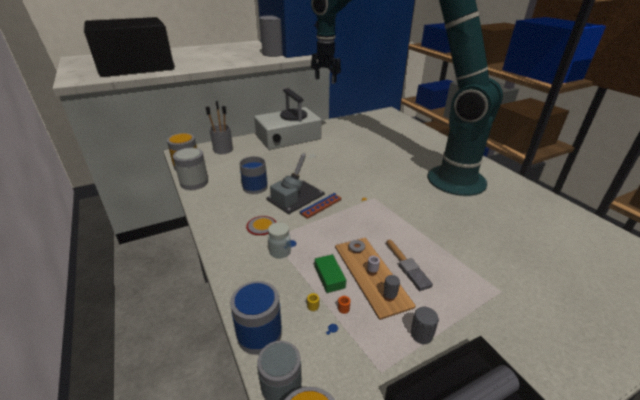

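View pics/top0.png

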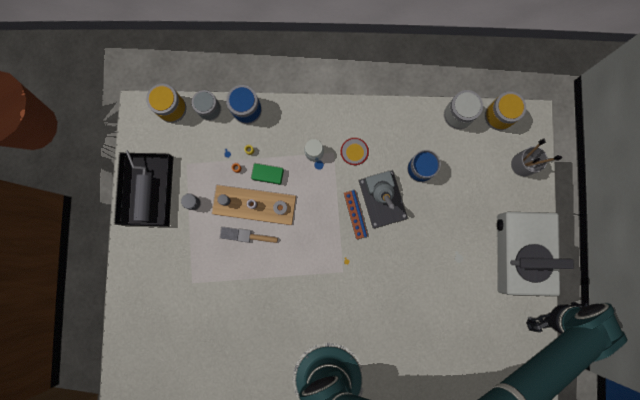

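View pics/wrist0.png

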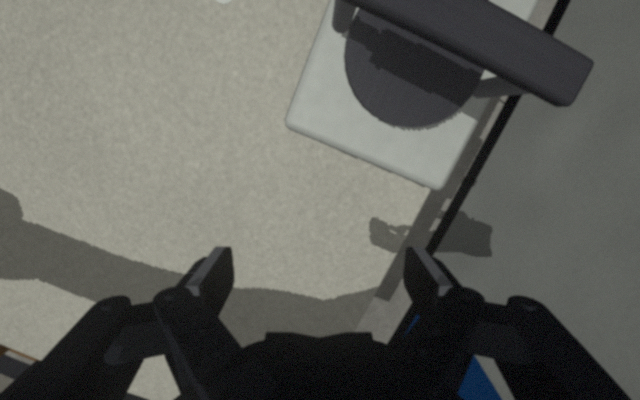

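```bash
cat > lib.py <<'E'
import numpy as np,cv2,pickle
from scipy.spatial.transform import Rotation as R
def T_cw(d,s=None):
    "camera->world"
    if "world_to_cam" in d: return np.linalg.inv(d["world_to_cam"])
    T=np.eye(4);T[:3,:3]=R.from_quat(s["tool_rot"]).as_matrix();T[:3,3]=s["ee_pos"]
    return T@d["T_tool_cam"]
def K(d): return np.array([[d["fx"],0,d["cx"]],[0,d["fy"],d["cy"]],[0,0,1]])
def norm(d,uv): return cv2.undistortPoints(np.array(uv,float).reshape(-1,1,2),K(d),np.array(d["dist"])).reshape(-1,2)
def ray(d,uv,s=None):
    T=T_cw(d,s);n=norm(d,uv);v=np.c_[n,np.ones(len(n))]@T[:3,:3].T
    return T[:3,3],v
def plane(d,uv,z,s=None):
    o,v=ray(d,uv,s);return o+v*((z-o[2])/v[:,2])[:,None]
def proj(d,P,s=None):
    T=np.linalg.inv(T_cw(d,s));return cv2.projectPoints(np.array(P,float).reshape(-1,1,3),cv2.Rodrigues(T[:3,:3])[0],T[:3,3],K(d),np.array(d["dist"]))[0].reshape(-1,2)
def cloud(d,s=None):
    h,w=d["depth"].shape;u,v=np.meshgrid(np.arange(w),np.arange(h))
    T=T_cw(d,s);n=norm(d,np.c_[u.ravel(),v.ravel()]);z=d["depth"].ravel()[:,None]
    P=np.c_[n*z,z]@T[:3,:3].T+T[:3,3];P[z[:,0]==0]=np.nan
    return P.reshape(h,w,3)
E
python3 - <<'E'
from lib import *
s,d=pickle.load(open("top0.pkl","rb"))
print(R.from_quat(s["tool_rot"]).as_matrix())
P=cloud(d)
for n,uv in dict(studL=(224,201),mid=(252,204),washer=(281,208),tin=(425,165),plate=(370,215)).items(): print(n,P[uv[1],uv[0]],plane(d,[uv],0.0))
im=d["image"];cv2.imwrite("pics/topz.png",cv2.resize(im[130:260,170:450],None,fx=2.8,fy=2.8,interpolation=cv2.INTER_CUBIC))
s,d=pickle.load(open("scene0.pkl","rb"));im=d["image"]
a=cv2.resize(im[140:230,230:370],None,fx=5,fy=5,interpolation=cv2.INTER_CUBIC);cv2.imwrite("pics/scz.png",a)
a=cv2.resize(im[220:350,300:450],None,fx=4,fy=4,interpolation=cv2.INTER_CUBIC);cv2.imwrite("pics/scz2.png",a)
E
```

```text
[[-9.24650659e-01 -8.20776322e-04  3.80815554e-01]
 [-3.80816415e-01  1.64515624e-03 -9.24649205e-01]
 [ 1.32429090e-04 -9.99998310e-01 -1.83375989e-03]]
studL [0.5640918  0.34861945 0.0728034 ] [[0.57167251 0.36347091 0.        ]]
mid [0.56125784 0.2648952  0.02728462] [[0.56397542 0.26894502 0.        ]]
washer [0.55073752 0.1692404  0.02473018] [[0.55304173 0.17149439 0.        ]]
tin [ 0.69529005 -0.29213873  0.08047721] [[ 0.71022433 -0.30746193  0.        ]]
plate [ 0.53669901 -0.1244883   0.0053015 ] [[ 0.53714342 -0.12492888  0.        ]]
```

View pics/topz.png

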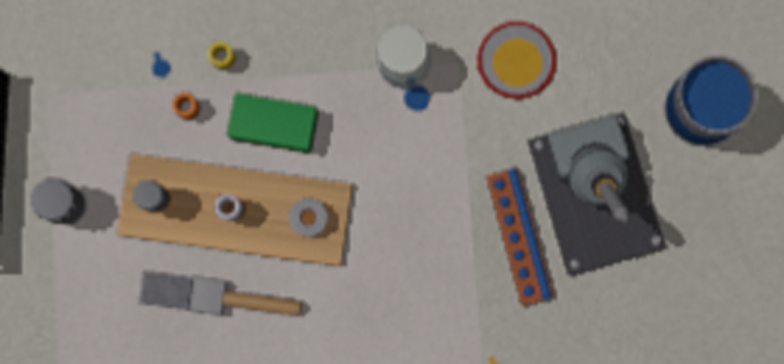

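View pics/scz.png

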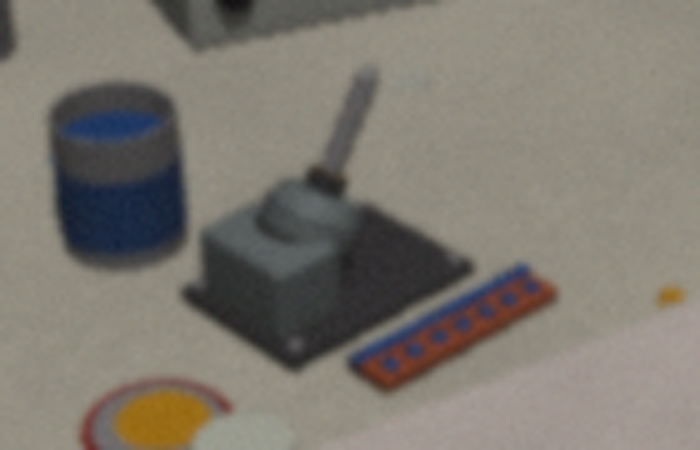

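View pics/scz2.png

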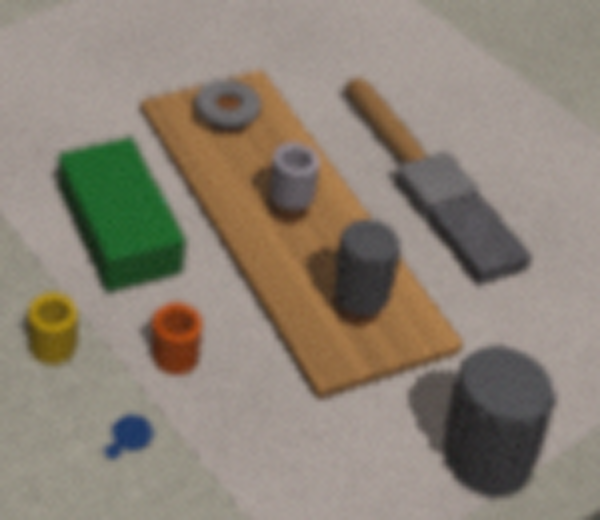

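Run:
```python
from lib import *
s,d=pickle.load(open("top0.pkl","rb"));ds=pickle.load(open("scene0.pkl","rb"))[1]
c=np.array([(531,140),(626,115),(663,243),(571,273)])/2.8+[170,130]
p=plane(d,c,0.012);print(p,p.mean(0))
for a in range(4): e=p[(a+1)%4]-p[a];print(np.linalg.norm(e),np.degrees(np.arctan2(e[1],e[0])))
def tri(u1,u2):
    o1,v1=ray(d,[u1]);o2,v2=ray(ds,[u2]);v1,v2=v1[0],v2[0]
    t=np.linalg.lstsq(np.c_[v1,-v2],o2-o1,rcond=None)[0];a=o1+t[0]*v1;b=o2+t[1]*v2
    return (a+b)/2,np.linalg.norm(a-b)
print("tip",tri(np.array((622,216))/2.8+[170,130],np.array((368,70))/5+[230,140]))
print("base",tri(np.array((603,186))/2.8+[170,130],np.array((326,181))/5+[230,140]))
# spacer top: z=.059
print("spacer",plane(d,[np.array((229,206))/2.8+[170,130]],.059),"cap",plane(d,[np.array((150,195))/2.8+[170,130]],.075),"washer",plane(d,[np.array((309,217))/2.8+[170,130]],.033))
```

```text
[[ 0.65188409 -0.08777306  0.012     ]
 [ 0.68477411 -0.20027412  0.012     ]
 [ 0.53322663 -0.24534492  0.012     ]
 [ 0.49524616 -0.1374911   0.012     ]] [ 0.59128275 -0.1677208   0.012     ]
0.11721024039529773 -73.70356045082241
0.15810760498158047 -163.4373207013743
0.11434579883881375 109.39959790766352
0.16433905179406977 17.609823556815922
tip (array([ 0.54986506, -0.17898338,  0.15197986]), np.float64(0.00014355083919242447))
base (array([ 0.58958874, -0.16532292,  0.08401801]), np.float64(0.0016565831934004269))
spacer [[0.55946891 0.26093868 0.059     ]] cap [[0.56819339 0.34976225 0.075     ]] washer [[0.55155302 0.1706469  0.033     ]]
```

```bash
cat >> lib.py <<'E'
def go(target,yaw=None):
    "print tool-frame shift (mm) and twist to reach world target (TCP); yaw = direction of tool z in deg"
    from bench import ctrl
    s=ctrl.sense();M=R.from_quat(s["tool_rot"]).as_matrix()
    t=M.T@(np.array(target)-s["ee_pos"])*1000
    cur=np.degrees(np.arctan2(M[1,2],M[0,2]));msg=""
    if yaw is not None:
        dy=(yaw-cur+180)%360-180; msg=f"twist {-dy:.1f}"
    print("t",round(s["t"],2),"pos",s["ee_pos"].round(4),"yaw",round(cur,2),"shift",t.round(1),msg,"gap",round(s["finger_gap"],4),"F",s["wrist_force"].round(1))
E
python3 - <<'E'
from lib import *
go([.50,-.20,.33],-73)
E
```

```text
t 0.15 pos [ 0.2474 -0.6006  0.2305] yaw -67.61 shift [-386.1  -99.1 -274.3] twist 5.4 gap 0.0855 F [-0.3 -0.4 -0.3]
```

Request:
carry_out([
  [-10,-35,-8],
  [-40,-60,-28],
  [-72,-80,-50],
  [-104,-90,-72],
  [-136,-99,-95],
], twist=[1,2,3,4,5.4], fingers=[1,1,1,1,1])

```text
t: 0.57
ee_pos: [0.337, -0.4612, 0.3306]
tool_rot: [0.104, -0.699, 0.7, -0.104]
wrist_force: [0.4, 0.1, 0.2]
finger_gap: 0.0853
```

Run:
```python
from lib import *
go([.50,-.20,.33],-73)
```

```text
t 0.57 pos [ 0.337  -0.4612  0.3306] yaw -73.13 shift [-231.7    0.7 -202.6] twist -0.1 gap 0.0853 F [0.4 0.1 0.2]
```

Request:
carry_out([
  [-30,0,-26],
  [-60,0,-52],
  [-90,0,-78],
  [-120,0,-104],
  [-150,0,-130],
], twist=[0,0,0,0,0], fingers=[1,1,1,1,1])

```text
t: 0.98
ee_pos: [0.4434, -0.2913, 0.3307]
tool_rot: [0.104, -0.699, 0.7, -0.104]
wrist_force: [1.4, -0.6, -0.1]
finger_gap: 0.0853
```

Request:
carry_out([
  [-27,0,-25],
  [-55,0,-48],
  [-82,0,-72],
  [-82,0,-72],
  [-82,0,-72],
], twist=[0,0,0,0,0], fingers=[1,1,1,1,1])

```text
t: 1.4
ee_pos: [0.5018, -0.1962, 0.3304]
tool_rot: [-0.105, 0.699, -0.699, 0.106]
wrist_force: [-0.3, -0.6, -0.0]
finger_gap: 0.086
```

Run:
```python
from lib import *
from bench import ctrl
go([.50,-.20,.33],-73)
s=ctrl.sense();d=ctrl.snapshot("wrist");pickle.dump((s,d),open("w1.pkl","wb"));cv2.imwrite("pics/w1.png",d["image"])
```

```text
t 1.4 pos [ 0.5018 -0.1962  0.3304] yaw -72.83 shift [2.9 0.4 3.1] twist 0.2 gap 0.086 F [-0.3 -0.6 -0. ]
```

View pics/w1.png

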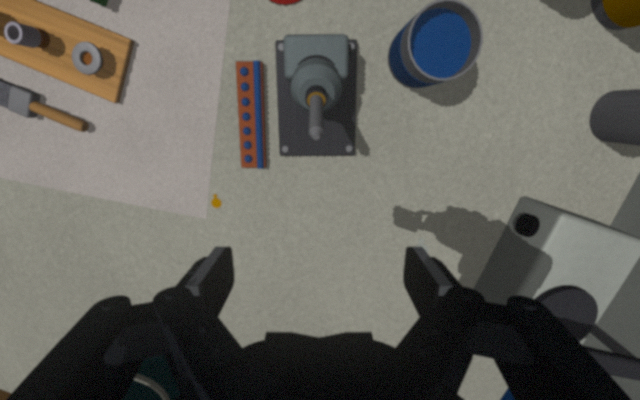

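Run:
```python
from lib import *
s,d=pickle.load(open("w1.pkl","rb"))
im=d["image"];cv2.imwrite("pics/w1z.png",cv2.resize(im[20:170,260:380],None,fx=4,fy=4,interpolation=cv2.INTER_CUBIC))
P=cloud(d,s)
for v in range(90,142,4): print(v,[P[v,u].round(3).tolist() if d["depth"][v,u] else None for u in (314,317,320)])
print(P[145:155,300:305,2])
# plate mask
g=cv2.cvtColor(im,cv2.COLOR_BGR2HSV);m=(im.max(2)<75).astype(np.uint8);m[:, :260]=0;m[:,370:]=0;m[165:]=0;m[:30]=0
cs,_=cv2.findContours(m,cv2.RETR_EXTERNAL,cv2.CHAIN_APPROX_NONE);c=max(cs,key=cv2.contourArea)
print(cv2.minAreaRect(c),cv2.boxPoints(cv2.minAreaRect(c)))
```

```text
90 [[0.596, -0.163, 0.098], [0.598, -0.166, 0.097], [0.599, -0.17, 0.098]]
94 [[0.592, -0.164, 0.096], [0.593, -0.168, 0.097], [0.594, -0.171, 0.097]]
98 [[0.587, -0.166, 0.103], [0.588, -0.169, 0.103], [0.59, -0.173, 0.1]]
102 [[0.583, -0.167, 0.111], [0.584, -0.171, 0.113], [0.585, -0.174, 0.109]]
106 [[0.578, -0.169, 0.119], [0.579, -0.172, 0.119], [0.58, -0.176, 0.116]]
110 [[0.574, -0.17, 0.127], [0.575, -0.174, 0.126], [0.576, -0.177, 0.123]]
114 [[0.569, -0.172, 0.133], [0.57, -0.175, 0.134], [0.571, -0.178, 0.132]]
118 [[0.565, -0.173, 0.141], [0.566, -0.176, 0.14], [0.567, -0.179, 0.138]]
122 [[0.561, -0.174, 0.147], [0.562, -0.178, 0.147], [0.563, -0.181, 0.143]]
126 [[0.558, -0.176, 0.154], [0.559, -0.179, 0.154], [0.559, -0.182, 0.152]]
130 [[0.554, -0.177, 0.156], [0.555, -0.18, 0.156], [0.556, -0.183, 0.154]]
134 [[0.55, -0.178, 0.157], [0.551, -0.181, 0.158], [0.552, -0.184, 0.155]]
138 [[0.546, -0.179, 0.154], [0.547, -0.182, 0.155], [0.537, -0.19, 0.011]]
[[0.01180248 0.01160993 0.01038687 0.01157178 0.01191735]
 [0.01247361 0.01055149 0.01076077 0.01194704 0.01080525]
 [0.01171811 0.01111527 0.0119057  0.01024293 0.0114862 ]
 [0.01055672 0.0130169  0.01075865 0.01007085 0.00995787]
 [0.01169664 0.00887895 0.01189033 0.0109809  0.01056625]
 [0.01092181 0.0094432  0.01227677 0.00929622 0.01200756]
 [0.01068119 0.01059819 0.01027727 0.01014336 0.01212385]
 [0.01158309 0.01177841 0.01115575 0.01169197 0.01223489]
 [0.01245923 0.01083887 0.01098947 0.01019791 0.00908588]
 [0.01183605 0.01044991 0.00945801 0.01113753 0.00922101]]
((318.7931213378906, 98.17293548583984), (114.5837631225586, 82.02294921875), 88.26429748535156) [[276.06516   42.149544]
 [358.05045   39.66514 ]
 [361.5211   154.19632 ]
 [279.5358   156.68073 ]]
```

View pics/w1z.png

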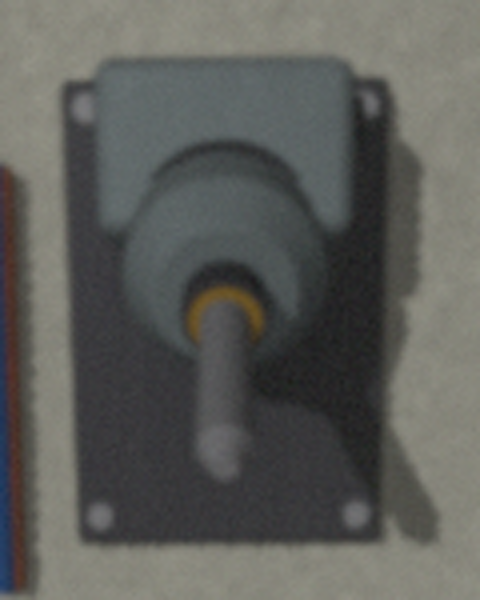

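```bash
cat > shaftfit.py <<'E'
from lib import *
from scipy.optimize import least_squares
def axis(yaw):
    return np.array([-np.sin(np.radians(32))*np.cos(yaw),-np.sin(np.radians(32))*np.sin(yaw),np.cos(np.radians(32))])
def fit(d,s,base,yaw0=np.radians(17),box=None):
    P=cloud(d,s).reshape(-1,3);P=P[np.isfinite(P[:,0])]
    a=axis(yaw0);q=P-base;t=q@a;r=np.linalg.norm(q-t[:,None]*a,axis=1)
    Q=P[(t>8)&(t<66)&(r<13)]
    def f(p):
        a=axis(p[2]);y=np.array([-np.sin(p[2]),np.cos(p[2]),0]);x=np.cross(y,a)
        q=Q-(base+p[0]*x+p[1]*y);t=q@a;return np.linalg.norm(q-t[:,None]*a,axis=1)-.008
    r=least_squares(f,[0,0,yaw0],loss="soft_l1",f_scale=.001)
    p=r.x;a=axis(p[2]);y=np.array([-np.sin(p[2]),np.cos(p[2]),0]);x=np.cross(y,a)
    return base+p[0]*x+p[1]*y,a,np.degrees(p[2]),len(Q),np.std(f(p))
E
python3 - <<'E'
from shaftfit import *
s,d=pickle.load(open("w1.pkl","rb"))
c=np.array([(63,80),(388,80),(380,540),(82,542)])/4+[260,20]-.4
p=plane(d,c,.012,s);print(p.round(4).tolist(),p.mean(0))
for a in range(4): e=p[(a+1)%4]-p[a];print(np.linalg.norm(e),np.degrees(np.arctan2(e[1],e[0])))
b=np.array([.588,-.166,.091])
for i in range(3):
    r=fit(d,s,b);print(r);b=r[0]
# tip: where axis points end
P=cloud(d,s).reshape(-1,3);P=P[np.isfinite(P[:,0])];a=r[1];q=P-b;t=q@a;rr=np.linalg.norm(q-t[:,None]*a,axis=1)
m=(rr<.010)&(t>-.01);print(np.sort(t[m])[-25:].round(4))
# bearing face: rr between 9.5 and 13.5
m=(rr<.0135)&(rr>.010)&(abs(t)<.02);print(np.sort(t[m]).round(4)[::4])
E
```

```text
[[0.6528, -0.0862, 0.012], [0.6874, -0.1984, 0.012], [0.5287, -0.2495, 0.012], [0.4932, -0.137, 0.012]] [ 0.59053227 -0.16778727  0.012     ]
0.11736532280530826 -72.88243519131984
0.1666616184579348 -162.12629066349228
0.11796988498056897 107.51833894570692
0.16747989879440536 17.664164701788792
(array([ 0.588, -0.166,  0.091]), array([-0.50676431, -0.1549334 ,  0.8480481 ]), np.float64(17.0), 0, np.float64(nan))
(array([ 0.588, -0.166,  0.091]), array([-0.50676431, -0.1549334 ,  0.8480481 ]), np.float64(17.0), 0, np.float64(nan))
(array([ 0.588, -0.166,  0.091]), array([-0.50676431, -0.1549334 ,  0.8480481 ]), np.float64(17.0), 0, np.float64(nan))
[0.0774 0.0775 0.0775 0.0775 0.0775 0.0776 0.0776 0.0776 0.0777 0.0777
 0.0777 0.0777 0.0778 0.0778 0.0779 0.078  0.078  0.078  0.078  0.078
 0.078  0.0782 0.0782 0.079  0.0799]
[-0.0144 -0.0134 -0.0128 -0.0126 -0.0124 -0.0123 -0.0122 -0.012  -0.0116
 -0.0108 -0.01   -0.0097 -0.0088 -0.0083 -0.0075 -0.0068 -0.0059 -0.0058
 -0.0045 -0.0038 -0.0033 -0.0029 -0.0024 -0.0017 -0.0011 -0.0009  0.0003
  0.0007  0.0012  0.0013  0.0014  0.0014  0.0015  0.0016  0.0017  0.0018
  0.0019  0.002   0.0021  0.0022  0.0022  0.0024  0.0025  0.0026  0.0026
  0.0028  0.0028  0.003   0.0033  0.0036  0.0038]
  ret = _var(a, axis=axis, dtype=dtype, out=out, ddof=ddof,
  arrmean = um.true_divide(arrmean, div, out=arrmean,
  ret = ret.dtype.type(ret / rcount)
```

```bash
sed -i 's/(t>8)&(t<66)&(r<13)/(t>.008)\&(t<.066)\&(r<.013)/; s/\[0,0,yaw0\],loss/[0,0,yaw0],x_scale=[.001,.001,.05],loss/' shaftfit.py
python3 - <<'E'
from shaftfit import *
s,d=pickle.load(open("w1.pkl","rb"))
b=np.array([.588,-.166,.091])
for i in range(3):
    r=fit(d,s,b,np.radians(17.6));print(r);b=r[0]
P=cloud(d,s).reshape(-1,3);P=P[np.isfinite(P[:,0])];a=r[1];q=P-b;t=q@a;rr=np.linalg.norm(q-t[:,None]*a,axis=1)
m=(rr<.004)&(t>-.01);print(np.sort(t[m])[-25:].round(4))
m=(rr<.0135)&(rr>.0095)&(abs(t)<.01);print(np.sort(t[m]).round(4)[::4])
E
```

```text
(array([ 0.58718328, -0.16811899,  0.09011916]), array([-0.50596961, -0.1575093 ,  0.8480481 ]), np.float64(17.291464381918967), 362, np.float64(0.0003537724689606689))
(array([ 0.58718328, -0.16811899,  0.09011916]), array([-0.50596961, -0.1575093 ,  0.8480481 ]), np.float64(17.291464560392907), 362, np.float64(0.0003537724689682302))
(array([ 0.58718328, -0.16811899,  0.09011916]), array([-0.50596961, -0.1575093 ,  0.8480481 ]), np.float64(17.29146456177439), 362, np.float64(0.00035377246896763174))
[0.0772 0.0773 0.0773 0.0773 0.0773 0.0774 0.0774 0.0774 0.0775 0.0775
 0.0776 0.0776 0.0776 0.0777 0.0777 0.0777 0.0778 0.0778 0.0779 0.078
 0.078  0.078  0.078  0.0783 0.079 ]
[-0.0098 -0.0011  0.0006  0.001   0.0012  0.0014  0.0014  0.0015  0.0015
  0.0016  0.0018  0.0019  0.002   0.0021  0.0022  0.0022  0.0023  0.0023
  0.0023  0.0024  0.0025  0.0026  0.0026  0.0027  0.0027  0.0028  0.0029
  0.003   0.0031  0.0032  0.0034  0.0036  0.0038  0.004 ]
```

Run:
```python
from lib import *
go([.51,.245,.30],-72.6)
```

```text
t 1.45 pos [ 0.5009 -0.1982  0.3304] yaw -73.04 shift [-138.    30.2 -421.3] twist -0.4 gap 0.0854 F [-0.3 -1.4  0.4]
```

Request:
carry_out([
  [-12,0,-36],
  [-24,0,-72],
  [-36,5,-108],
  [-48,10,-144],
  [-60,15,-180],
], twist=[0,0,0,0,0], fingers=[1,1,1,1,1])

```text
t: 1.87
ee_pos: [0.5053, -0.009, 0.3152]
tool_rot: [0.103, -0.699, 0.7, -0.103]
wrist_force: [0.9, 0.0, 0.6]
finger_gap: 0.0855
```

Request:
carry_out([
  [-13,2,-38],
  [-26,5,-76],
  [-40,10,-115],
  [-52,15,-153],
  [-65,15,-190],
], twist=[0,0,0,0,0], fingers=[1,1,1,1,1])

```text
t: 2.28
ee_pos: [0.5126, 0.1912, 0.299]
tool_rot: [0.102, -0.699, 0.701, -0.101]
wrist_force: [-0.1, -0.4, -0.5]
finger_gap: 0.0853
```

Request:
carry_out([
  [-10,0,-35],
  [-14,0,-53],
  [-14,0,-53],
  [-14,0,-53],
  [-14,0,-53],
], twist=[0,0,0,0,0], fingers=[1,1,1,1,1])

```text
t: 2.7
ee_pos: [0.5117, 0.2435, 0.2984]
tool_rot: [0.102, -0.698, 0.701, -0.1]
wrist_force: [0.1, -0.9, -0.3]
finger_gap: 0.0858
```

Run:
```python
from lib import *
from bench import ctrl
go([.51,.245,.30],-72.6)
s=ctrl.sense();d=ctrl.snapshot("wrist");pickle.dump((s,d),open("w2.pkl","wb"));cv2.imwrite("pics/w2.png",d["image"])
```

```text
t 2.7 pos [0.5117 0.2435 0.2984] yaw -73.62 shift [ 1.2 -1.6 -1.9] twist -1.0 gap 0.0858 F [ 0.1 -0.9 -0.3]
```

View pics/w2.png

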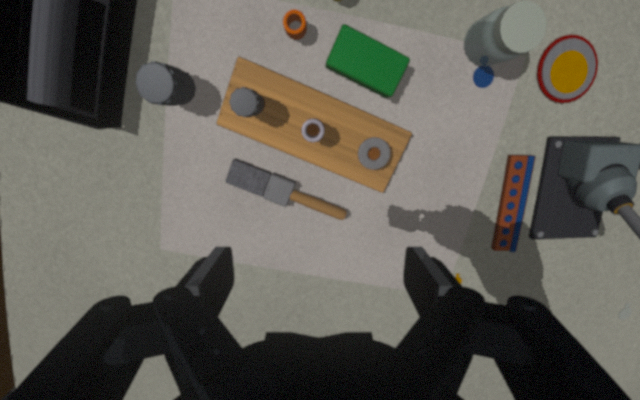

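```bash
cat > parts.py <<'E'
from lib import *
def top(d,s,xy,r,zlo,zhi):
    P=cloud(d,s);m=(np.hypot(P[...,0]-xy[0],P[...,1]-xy[1])<r)&(P[...,2]>zlo)&(P[...,2]<zhi)
    m=m.astype(np.uint8);cs,_=cv2.findContours(m,cv2.RETR_EXTERNAL,cv2.CHAIN_APPROX_NONE)
    c=max(cs,key=cv2.contourArea);Q=P[m>0];z=np.median(Q[:,2])
    pts=plane(d,c[:,0,:].astype(float),z,s)
    (cx,cy),rr=cv2.minEnclosingCircle((pts[:,:2]*1000).astype(np.float32))
    e=cv2.fitEllipse((pts[:,:2]*1000).astype(np.float32))
    return (cx,cy,rr),e,z,len(Q)
E
python3 - <<'E'
from parts import *
s,d=pickle.load(open("w2.pkl","rb"))
print("spacer",top(d,s,(.5595,.261),.025,.05,.068))
print("cap",top(d,s,(.568,.350),.03,.066,.084))
print("washer",top(d,s,(.5515,.1706),.035,.0275,.04))
im=d["image"];cv2.imwrite("pics/w2z.png",cv2.resize(im[50:200,210:420],None,fx=3.8,fy=3.8,interpolation=cv2.INTER_CUBIC))
E
```

```text
spacer ((559.7730102539062, 262.7341613769531, 14.667688369750977), ((559.4508056640625, 262.6803283691406), (27.43865203857422, 28.012495040893555), 15.778851509094238), np.float64(0.05769665004482122), 237)
cap ((569.4825439453125, 351.56927490234375, 18.09876251220703), ((569.3131103515625, 351.59130859375), (33.52315139770508, 34.17350769042969), 49.1317138671875), np.float64(0.07371215859317806), 676)
washer ((552.5682983398438, 171.4057159423828, 22.947355270385742), ((552.2769165039062, 171.5708770751953), (43.604209899902344, 44.93745803833008), 0.5487937331199646), np.float64(0.031930275901879246), 687)
```

View pics/w2z.png

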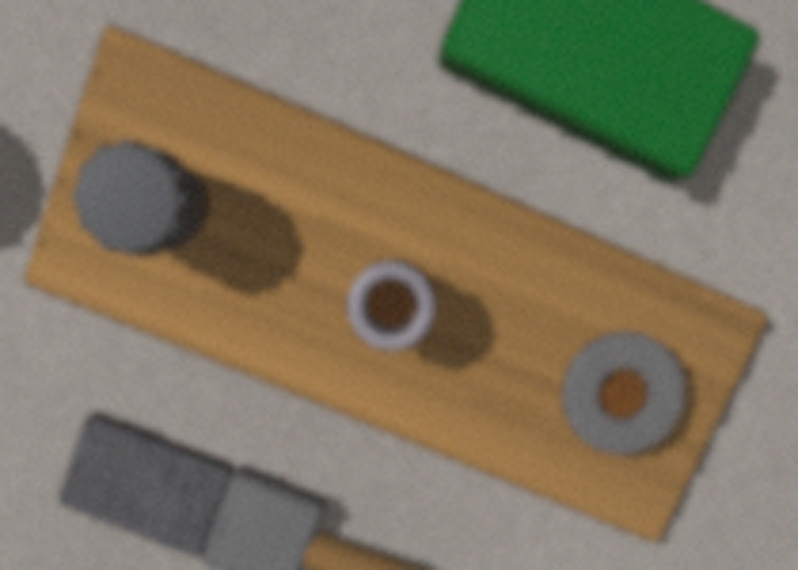

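Run:
```python
from lib import *
go([.5596,.2627,.040],-72.6)
```

```text
t 2.75 pos [0.5118 0.2433 0.2986] yaw -73.66 shift [-51.9 258.5  -6.1] twist -1.1 gap 0.0853 F [ 0.6 -1.   0.7]
```

Request:
carry_out([
  [-20,15,-2],
  [-40,45,-5],
  [-52,80,-6],
  [-52,118,-6],
  [-52,155,-6],
], twist=[-0.5,-1,-1,-1,-1], fingers=[0.3,0.3,0.3,0.3,0.3])

```text
t: 3.17
ee_pos: [0.5613, 0.2606, 0.1419]
tool_rot: [0.106, -0.698, 0.701, -0.105]
wrist_force: [0.8, -0.2, -0.5]
finger_gap: 0.0556
```

Run:
```python
from lib import *
go([.5596,.2627,.040],-72.6)
```

```text
t 3.17 pos [0.5613 0.2606 0.1419] yaw -72.88 shift [  0.8 101.9  -3. ] twist -0.3 gap 0.0556 F [ 0.8 -0.2 -0.5]
```

Request:
carry_out([
  [0.5,35,-2.5],
  [0.5,65,-2.5],
  [0.5,88,-2.5],
  [0.5,102,-2.5],
  [0.5,102,-2.5],
], twist=[-0.3,-0.3,-0.3,-0.3,-0.3], fingers=[0.3,0.3,0.3,0.3,0.3])

```text
t: 3.58
ee_pos: [0.5589, 0.2593, 0.0368]
tool_rot: [0.108, -0.696, 0.702, -0.104]
wrist_force: [-1.5, -0.5, 0.1]
finger_gap: 0.0556
```

Run:
```python
from parts import *
from bench import ctrl
go([.5596,.2627,.040],-72.6)
s=ctrl.sense();d=ctrl.snapshot("wrist");pickle.dump((s,d),open("w3.pkl","wb"));cv2.imwrite("pics/w3.png",d["image"])
print("spacer",top(d,s,(.5595,.2627),.025,.05,.068))
```

```text
t 3.58 pos [0.5589 0.2593 0.0368] yaw -72.72 shift [-1.7 -3.2 -3.1] twist -0.1 gap 0.0556 F [-1.5 -0.5  0.1]
spacer ((561.1619873046875, 263.5404968261719, 16.439096450805664), ((561.0390014648438, 263.34222412109375), (28.94353675842285, 32.47590255737305), 104.1279296875), np.float64(0.057595199028316696), 2598)
```

View pics/w3.png

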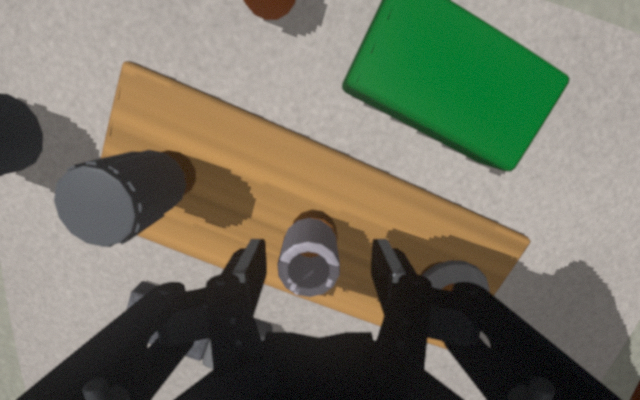

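Request:
carry_out([
  [-2,-3,-3.5],
  [-2,-3,-3.5],
  [-2,-3,-3.5],
  [-2,-3,-3.5],
  [-2,-3,-3.5],
], twist=[0,0,0,0,0], fingers=[0.3,0.3,-0.3,-0.6,-1], newtons=20)

```text
t: 4.05
ee_pos: [0.5617, 0.2649, 0.0436]
tool_rot: [0.107, -0.697, 0.701, -0.106]
wrist_force: [0.0, -0.1, 4.1]
finger_gap: 0.0294
```

Request:
carry_out([
  [0,0,0],
  [0,0,0],
  [0,0,0],
  [0,0,0],
  [0,0,0],
], twist=[0,0,0,0,0], fingers=[-1,-1,-1,-1,-1])

```text
t: 4.47
ee_pos: [0.5618, 0.2649, 0.0437]
tool_rot: [0.107, -0.697, 0.701, -0.106]
wrist_force: [0.7, -0.2, 2.1]
finger_gap: 0.0296
```

Run:
```python
from lib import *
go([.5596,.2627,.040],-72.6)
O=np.array([.5863,-.1684,.0922]);a=np.array([-.506,-.158,.848]);print("tip",O+.076*a)
```

```text
t 4.47 pos [0.5618 0.2649 0.0437] yaw -72.68 shift [2.7 3.7 1.4] twist -0.1 gap 0.0296 F [ 0.7 -0.2  2.1]
tip [ 0.547844 -0.180408  0.156648]
```

Request:
carry_out([
  [0,-15,0],
  [0,-45,0],
  [0,-85,0],
  [0,-122,0],
  [0,-157,0],
], twist=[0,0,0,0,0], fingers=[-1,-1,-1,-1,-1])

```text
t: 4.88
ee_pos: [0.5615, 0.266, 0.2036]
tool_rot: [0.107, -0.697, 0.701, -0.107]
wrist_force: [0.9, 0.3, -0.1]
finger_gap: 0.0296
```

Run:
```python
from lib import *
from bench import ctrl
go([.548,-.180,.215],-72.6)
s=ctrl.sense();d=ctrl.snapshot("wrist");pickle.dump((s,d),open("w4.pkl","wb"));cv2.imwrite("pics/w4.png",d["image"][180:360,200:440].repeat(3,0).repeat(3,1))
```

```text
t 4.88 pos [0.5615 0.266  0.2036] yaw -72.66 shift [145.8  -9.1 421.8] twist -0.1 gap 0.0296 F [ 0.9  0.3 -0.1]
```

View pics/w4.png

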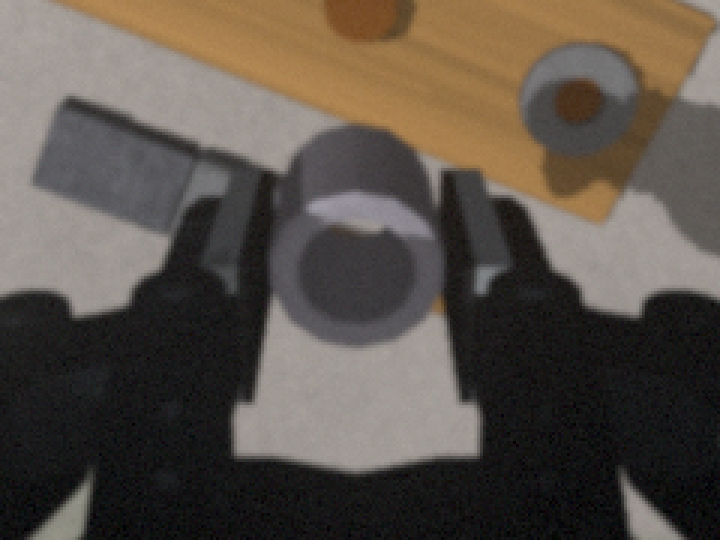

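```bash
cat >> parts.py <<'E'
def tool_top(d,s,ylo,yhi,r=.03,x0=0):
    "points in tool frame near axis; outer contour circle of pixels at tool y in range"
    P=cloud(d,s);M=R.from_quat(s["tool_rot"]).as_matrix();Q=(P-s["ee_pos"])@M
    m=((np.hypot(Q[...,0]-x0,Q[...,2])<r)&(Q[...,1]>ylo)&(Q[...,1]<yhi))
    return Q[m],m
E
python3 - <<'E'
from parts import *
s,d=pickle.load(open("w4.pkl","rb"))
Q,m=tool_top(d,s,-.05,.03,.018)
print(np.histogram(Q[:,1],bins=np.arange(-.05,.03,.004)))
Q,m=tool_top(d,s,-.021,-.009,.0175)
(c,r)=cv2.minEnclosingCircle((Q[:,[0,2]]*1000).astype(np.float32));print(c,r,Q.min(0),Q.max(0),np.median(Q[:,1]))
E
```

```text
(array([   2,   60,   90,  352,   99,   93,   80,   79, 1045,  833,  367,
        333,  295,  257,  218,  203,  115,    0,    0]), array([-0.05 , -0.046, -0.042, -0.038, -0.034, -0.03 , -0.026, -0.022,
       -0.018, -0.014, -0.01 , -0.006, -0.002,  0.002,  0.006,  0.01 ,
        0.014,  0.018,  0.022,  0.026]))
(-0.11670392006635666, 0.08532645553350449) 17.449514389038086 [-0.01255868 -0.02095637 -0.01349587] [ 0.01730582 -0.00900817  0.01640992] -0.01413025444202552
```

Request:
carry_out([
  [12,0,36],
  [24,0,72],
  [37,0,108],
  [49,0,144],
  [62,0,180],
], twist=[0,0,0,0,0], fingers=[-1,-1,-1,-1,-1])

```text
t: 5.35
ee_pos: [0.559, 0.0765, 0.2122]
tool_rot: [0.102, -0.698, 0.7, -0.111]
wrist_force: [0.7, -0.1, -1.1]
finger_gap: 0.0296
```

Request:
carry_out([
  [13,0,38],
  [27,0,76],
  [40,0,114],
  [52,0,151],
  [64,0,185],
], twist=[0,0,0,0,0], fingers=[-1,-1,-1,-1,-1])

```text
t: 5.77
ee_pos: [0.5528, -0.1216, 0.213]
tool_rot: [0.102, -0.698, 0.7, -0.111]
wrist_force: [1.2, -0.9, 0.4]
finger_gap: 0.0288
```

Run:
```python
from lib import *
go([.5497,-.1798,.200],-72.6)
```

```text
t 5.77 pos [ 0.5528 -0.1216  0.213 ] yaw -72.67 shift [20.4 13.  54.6] twist -0.1 gap 0.0288 F [ 1.2 -0.9  0.4]
```

Request:
carry_out([
  [10,2,28],
  [17,5,45],
  [20,8,54],
  [20,8,54],
  [20,8,54],
], twist=[0,0,0,0,0], fingers=[-1,-1,-1,-1,-1])

```text
t: 6.18
ee_pos: [0.5499, -0.1779, 0.2051]
tool_rot: [0.102, -0.698, 0.7, -0.111]
wrist_force: [-0.3, 1.1, -1.0]
finger_gap: 0.0296
```

Run:
```python
from lib import *
from bench import ctrl
go([.5497,-.1798,.188],-72.6)
s=ctrl.sense();print(R.from_quat(s["tool_rot"]).as_matrix()[:,1])
d=ctrl.snapshot("wrist");pickle.dump((s,d),open("w5.pkl","wb"));cv2.imwrite("pics/w5.png",d["image"][120:360,200:440].repeat(2,0).repeat(2,1))
```

```text
t 6.18 pos [ 0.5499 -0.1779  0.2051] yaw -72.63 shift [ 0.9 17.1  1.7] twist -0.0 gap 0.0296 F [-0.3  1.1 -1. ]
[ 1.31541719e-02  1.28138839e-04 -9.99913472e-01]
```

View pics/w5.png

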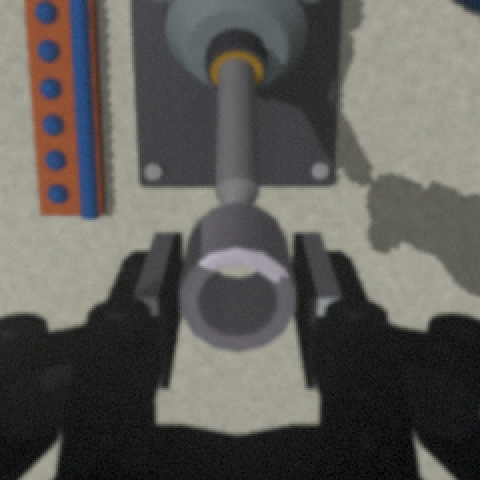

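Request:
carry_out([
  [-1,10,0],
  [-1,20,0],
  [-1,28,0],
  [-1,31,0],
  [-1,31,0],
], twist=[0,0,0,0,0], fingers=[-1,-1,-1,-1,-1])

```text
t: 6.65
ee_pos: [0.5508, -0.1759, 0.1727]
tool_rot: [0.104, -0.699, 0.699, -0.112]
wrist_force: [-0.4, -0.2, -0.8]
finger_gap: 0.0295
```

```bash
cat > look.py <<'E'
from parts import *
from bench import ctrl
import sys
n=sys.argv[1]
go([.5497,-.1784,.1687],-72.6)
s=ctrl.sense();d=ctrl.snapshot("wrist");ds=ctrl.snapshot("scene");pickle.dump((s,d,ds),open(n+".pkl","wb"))
A=d["image"][60:360,190:450].repeat(2,0).repeat(2,1)[:600];B=cv2.resize(ds["image"][130:220,260:340],None,fx=3.3,fy=5,interpolation=cv2.INTER_CUBIC)
B=cv2.resize(ds["image"][130:220,255:345],(270,270),interpolation=cv2.INTER_CUBIC)
C=np.zeros((600,800,3),np.uint8);C[:600,:520]=A;C[:270,525:795]=B;cv2.imwrite(f"pics/{n}.png",C)
E
python3 look.py w6
```

```text
t 6.65 pos [ 0.5508 -0.1759  0.1727] yaw -72.48 shift [1.8 3.9 2.1] twist 0.1 gap 0.0295 F [-0.4 -0.2 -0.8]
```

View pics/w6.png

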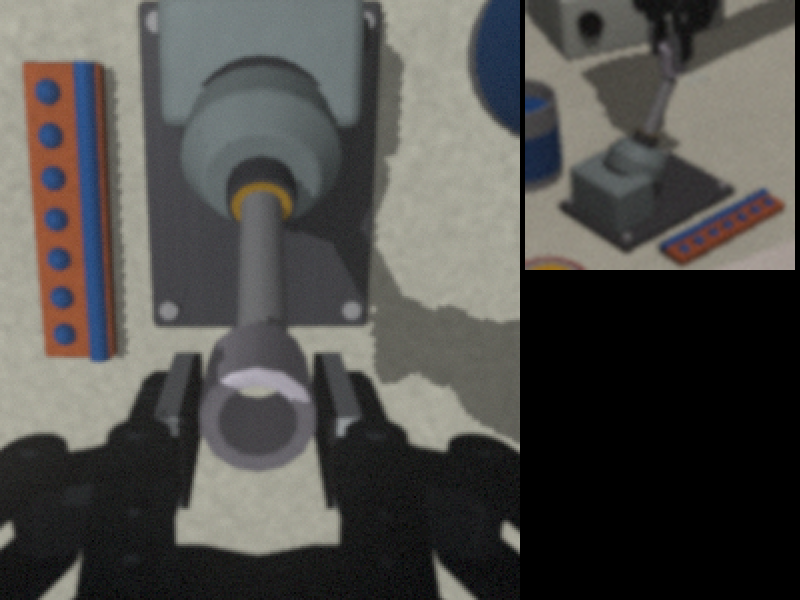

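Request:
carry_out([
  [0,3,1.3],
  [0,4.5,1.3],
  [3,6,1.3],
  [6,8,1.3],
  [9,9,1.3],
], twist=[0,0,0,0,0], fingers=[-1,-1,-1,-1,-1])

```text
t: 7.17
ee_pos: [0.5448, -0.1795, 0.1656]
tool_rot: [0.102, -0.698, 0.699, -0.114]
wrist_force: [4.9, 4.2, 1.1]
finger_gap: 0.0295
```

```bash
python3 look.py w7
```

```text
t 7.17 pos [ 0.5448 -0.1795  0.1656] yaw -72.48 shift [-5.  -3.1  0.4] twist 0.1 gap 0.0295 F [4.9 4.2 1.1]
```

View pics/w7.png

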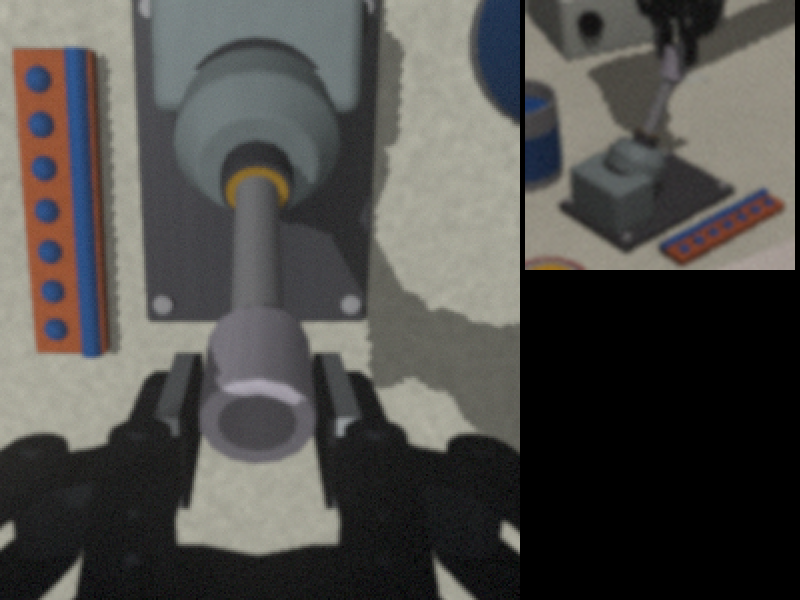

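Request:
carry_out([
  [2,2,-0.7],
  [2,4,-0.7],
  [0,8,-0.7],
  [-3,13,-0.7],
  [-6,18,-0.7],
], twist=[0,0,0,0,0], fingers=[-1,-1,-1,-1,-1])

```text
t: 7.68
ee_pos: [0.5501, -0.1776, 0.147]
tool_rot: [0.102, -0.698, 0.699, -0.113]
wrist_force: [1.9, 0.7, 3.5]
finger_gap: 0.0286
```

```bash
python3 look.py w8;  python3 - <<'E'
from shaftfit import *
s,d,ds=pickle.load(open("w8.pkl","rb"))
M=R.from_quat(s["tool_rot"]).as_matrix()
print("F tool",M.T@s["wrist_force"])
O=np.array([.5863,-.1684,.0922]);a=np.array([-.506,-.158,.848])
q=M.T@(s["ee_pos"]+M@[.002,-.0077,0]-O);aa=M.T@a;t=q@aa;print("pivot axial",t,"off",q-t*aa)
E
```

```text
t 7.68 pos [ 0.5501 -0.1776  0.147 ] yaw -72.51 shift [  0.3 -21.7   0.8] twist 0.1 gap 0.0286 F [1.9 0.7 3.5]
F tool [-2.08032021 -3.44360349 -0.07853204]
pivot axial 0.0738847509357052 off [ 0.00028169  0.00017448 -0.00205498]
```

View pics/w8.png

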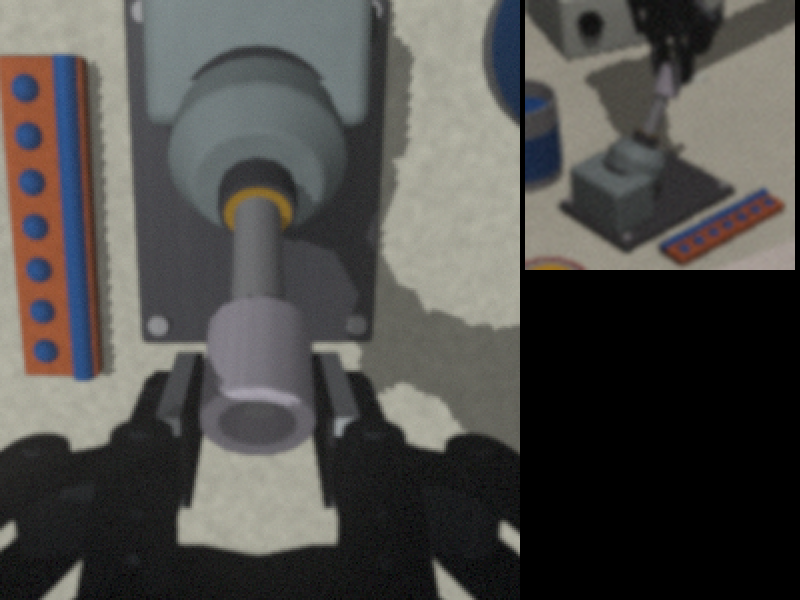

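Request:
carry_out([
  [-3,5,0],
  [-6,10,0],
  [-9.5,15,0],
  [-12.5,20,0],
  [-15.5,25,0],
], twist=[0,0,0,0,0], fingers=[-1,-1,-1,-1,-1])

```text
t: 8.2
ee_pos: [0.5657, -0.1721, 0.1205]
tool_rot: [0.103, -0.699, 0.699, -0.113]
wrist_force: [0.5, 0.2, 2.7]
finger_gap: 0.0285
```

```bash
cat > ax.py <<'E'
from lib import *
from bench import ctrl
import sys
off=[float(v)/1000 for v in sys.argv[1:4]]
s=ctrl.sense();M=R.from_quat(s["tool_rot"]).as_matrix()
print("pos",s["ee_pos"].round(4),"t",s["t"],"F tool",(M.T@s["wrist_force"]).round(1),"gap",s["finger_gap"].round(4))
O=np.array([.5863,-.1684,.0922])+[-.0004,.0014,0];a=np.array([-.506,-.158,.848])
q=M.T@(s["ee_pos"]+M@off-O);aa=M.T@a;t=q@aa;print("axial mm",(t*1000).round(1),"off",((q-t*aa)*1000).round(1),"axis in tool",aa.round(3))
E
python3 ax.py 2 -7.7 0
```

```text
Traceback (most recent call last):
  File "ax.py", line 6, in <module>
    print("pos",s["ee_pos"].round(4),"t",s["t"],"F tool",(M.T@s["wrist_force"]).round(1),"gap",s["finger_gap"].round(4))
                                                                                               ^^^^^^^^^^^^^^^^^^^^^
AttributeError: 'float' object has no attribute 'round'
```

```bash
sed -i 's/s\["finger_gap"\].round(4)/round(s["finger_gap"],4)/' ax.py; python3 ax.py 2 -7.7 0
```

```text
pos [ 0.5657 -0.1721  0.1205] t 8.2 F tool [-0.6 -2.7  0. ] gap 0.0285
axial mm 42.7 off [ 0.3  0.2 -1.1] axis in tool [ 0.518 -0.856  0.   ]
```

Request:
carry_out([
  [-2.5,4,0],
  [-5,8,0],
  [-7,12,0],
  [-9,15,0],
  [-10,16.5,0],
], twist=[0,0,0,0,0], fingers=[-1,-1,-1,-1,-1])

```text
t: 8.62
ee_pos: [0.5736, -0.1698, 0.1037]
tool_rot: [0.104, -0.699, 0.699, -0.111]
wrist_force: [-6.5, -1.9, 14.2]
finger_gap: 0.0284
```

```bash
python3 ax.py 2 -7.7 0; python3 look.py w9
```

```text
pos [ 0.5736 -0.1698  0.1037] t 8.6167 F tool [  6.6 -14.2  -0.1] gap 0.0284
axial mm 24.0 off [ 1.9  1.2 -1. ] axis in tool [ 0.522 -0.853  0.   ]
t 8.62 pos [ 0.5736 -0.1698  0.1037] yaw -72.48 shift [ 24.8 -65.3   1.2] twist 0.1 gap 0.0284 F [-6.5 -1.9 14.2]
```

View pics/w9.png

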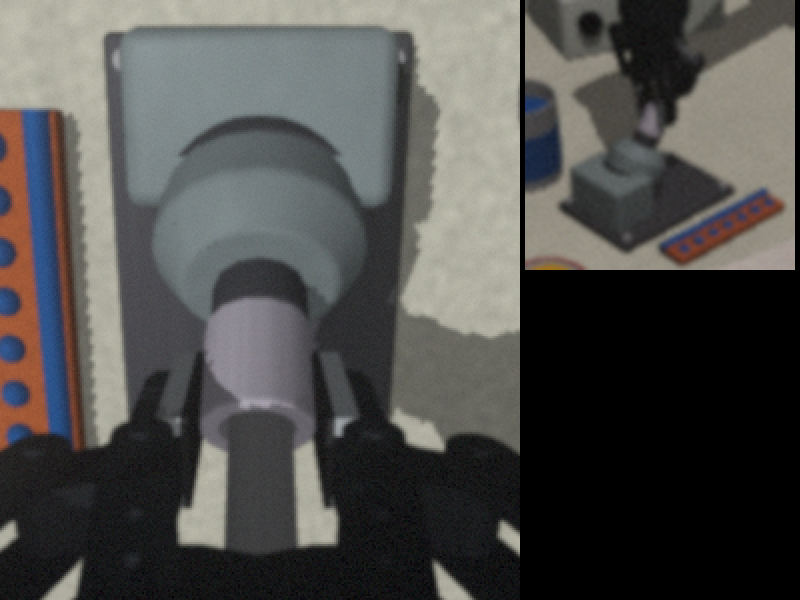

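Request:
carry_out([
  [0,0,0],
  [0,0,0],
  [0,0,0],
  [2,-10,0],
  [5,-40,0],
], twist=[0,0,0,0,0], fingers=[0.3,0.3,0.3,0.3,0.3])

```text
t: 9.13
ee_pos: [0.5653, -0.1706, 0.1402]
tool_rot: [-0.107, 0.7, -0.698, 0.109]
wrist_force: [0.7, -0.6, 0.1]
finger_gap: 0.0553
```

Request:
carry_out([
  [10,-30,0],
  [15,-60,0],
  [20,-90,0],
  [25,-110,0],
  [30,-120,0],
], twist=[0,0,0,0,0], fingers=[0.5,0.5,0.5,0.5,0.5])

```text
t: 9.55
ee_pos: [0.5374, -0.1803, 0.2639]
tool_rot: [-0.106, 0.699, -0.699, 0.11]
wrist_force: [0.6, -0.0, 0.1]
finger_gap: 0.0639
```

```bash
python3 look.py w10
python3 - <<'E'
from shaftfit import *
s,d,ds=pickle.load(open("w10.pkl","rb"))
O=np.array([.5863,-.1684,.0922]);a=np.array([-.506,-.158,.848])
P=cloud(d,s).reshape(-1,3);P=P[np.isfinite(P[:,0])];q=P-O;t=q@a;r=np.linalg.norm(q-t[:,None]*a,axis=1)
m=(r<.018)&(r>.0105)&(t>-.01)&(t<.06);print(np.histogram(t[m]*1000,bins=np.arange(-10,60,4)))
E
```

```text
t 9.55 pos [ 0.5374 -0.1803  0.2639] yaw -72.45 shift [-11.7  95.3   1.9] twist 0.1 gap 0.0639 F [ 0.6 -0.   0.1]
(array([ 51,  51,  61,  61,  63,  65,  71,  72,  72,  82, 198,   0,   0,
         0,   0,   0,   0]), array([-10,  -6,  -2,   2,   6,  10,  14,  18,  22,  26,  30,  34,  38,
        42,  46,  50,  54,  58]))
```

View pics/w10.png

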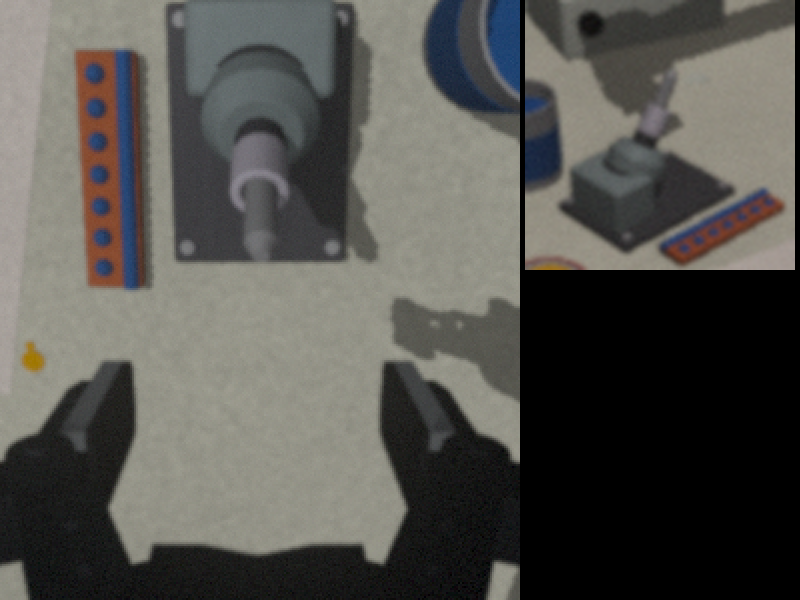

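Run:
```python
from lib import *
go([.552,.1727,.12],-72.6)
```

```text
t 9.65 pos [ 0.5366 -0.1807  0.2622] yaw -72.51 shift [-120.1  143.  -332.4] twist 0.1 gap 0.0641 F [ 0.1 -0.2 -0.2]
```

Request:
carry_out([
  [-12,0,-36],
  [-25,10,-72],
  [-38,25,-108],
  [-50,40,-144],
  [-63,55,-178],
], twist=[0,0,0,0,0], fingers=[0.5,0.5,0.5,0.5,0.5])

```text
t: 10.07
ee_pos: [0.542, 0.0101, 0.2054]
tool_rot: [-0.107, 0.7, -0.698, 0.108]
wrist_force: [-0.2, 0.6, -0.6]
finger_gap: 0.0644
```

Request:
carry_out([
  [-12,18,-36],
  [-25,36,-72],
  [-38,54,-108],
  [-50,72,-140],
  [-57,85,-154],
], twist=[0,0,0,0,0], fingers=[0.5,0.5,0.5,0.5,0.5])

```text
t: 10.48
ee_pos: [0.5472, 0.1801, 0.1175]
tool_rot: [-0.11, 0.7, -0.697, 0.109]
wrist_force: [1.1, 0.4, 0.5]
finger_gap: 0.0641
```

Run:
```python
from lib import *
go([.552,.1727,.022],-72.6)
```

```text
t 10.48 pos [0.5472 0.1801 0.1175] yaw -72.13 shift [-2.4 95.5  9. ] twist 0.5 gap 0.0641 F [1.1 0.4 0.5]
```

Request:
carry_out([
  [-2.5,10,7],
  [-2.5,30,9],
  [-2.5,45,9],
  [-2.5,50,9],
  [-2.5,50,9],
], twist=[0.5,0.5,0.5,0.5,0.5], fingers=[0.5,0.5,0.5,0.5,0.5])

```text
t: 10.9
ee_pos: [0.5504, 0.1711, 0.0649]
tool_rot: [-0.109, 0.7, -0.698, 0.104]
wrist_force: [0.4, -0.8, -0.1]
finger_gap: 0.0638
```

Run:
```python
from parts import *
from bench import ctrl
go([.552,.1727,.022],-72.6)
s=ctrl.sense();d=ctrl.snapshot("wrist");pickle.dump((s,d),open("w11.pkl","wb"));cv2.imwrite("pics/w11.png",d["image"])
r=top(d,s,(.552,.1716),.035,.0275,.04);print("washer",r)
M=R.from_quat(s["tool_rot"]).as_matrix();print(M.T@(np.array([r[1][0][0],r[1][0][1],r[2]*1000])/1000-s["ee_pos"]))
```

```text
t 10.9 pos [0.5504 0.1711 0.0649] yaw -72.68 shift [-2.2 42.9 -0.9] twist -0.1 gap 0.0638 F [ 0.4 -0.8 -0.1]
washer ((552.71630859375, 171.58995056152344, 22.983951568603516), ((552.6741333007812, 171.6536102294922), (44.5035514831543, 45.241146087646484), 104.3594741821289), np.float64(0.03200633163751526), 3071)
[-0.00250764  0.03288554  0.00028451]
```

View pics/w11.png

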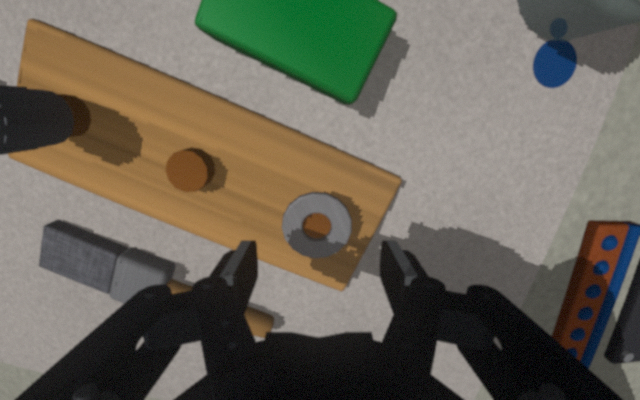

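Request:
carry_out([
  [-2.5,15,0],
  [-2.5,30,0],
  [-2.5,39,0],
  [-2.5,42,0],
  [-2.5,42,0],
], twist=[0,0,0,0,0], fingers=[0.4,0.4,0.4,0.4,0.4])

```text
t: 11.37
ee_pos: [0.5534, 0.1723, 0.0242]
tool_rot: [-0.108, 0.701, -0.697, 0.105]
wrist_force: [-0.4, 0.1, -0.2]
finger_gap: 0.0597
```

Run:
```python
from parts import *
go([.5527,.1717,.022],-72.6)
```

```text
t 11.37 pos [0.5534 0.1723 0.0242] yaw -72.68 shift [0.9 2.2 0.4] twist -0.1 gap 0.0597 F [-0.4  0.1 -0.2]
```

Request:
carry_out([
  [1,2,0],
  [1,2,0],
  [1,2,0],
  [1,2,0],
  [1,2,0],
], twist=[0,0,0,0,0], fingers=[0.4,0.1,-0.3,-1,-1], newtons=25)

```text
t: 11.78
ee_pos: [0.5527, 0.1721, 0.0231]
tool_rot: [-0.108, 0.701, -0.697, 0.105]
wrist_force: [-1.6, -1.5, 6.0]
finger_gap: 0.0442
```

Request:
carry_out([
  [0,0,0],
  [0,0,0],
  [0,0,0],
  [0,-5,0],
  [0,-20,0],
], twist=[0,0,0,0,0], fingers=[-1,-1,-1,-1,-1])

```text
t: 12.2
ee_pos: [0.5512, 0.1714, 0.0415]
tool_rot: [-0.11, 0.7, -0.698, 0.103]
wrist_force: [-0.3, -1.0, -0.2]
finger_gap: 0.0443
```

Request:
carry_out([
  [0,-20,0],
  [0,-55,0],
  [0,-95,0],
  [0,-125,0],
  [0,-155,0],
], twist=[0,0,0,0,0], fingers=[-1,-1,-1,-1,-1])

```text
t: 12.62
ee_pos: [0.5525, 0.1711, 0.1986]
tool_rot: [-0.109, 0.7, -0.698, 0.104]
wrist_force: [0.3, 0.2, -1.8]
finger_gap: 0.0446
```

```bash
python3 look.py w12
python3 - <<'E'
from lib import *
go([.55,-.179,.215],-72.6)
E
```

```text
t 12.62 pos [0.5525 0.1711 0.1986] yaw -72.66 shift [106.7  29.  333. ] twist -0.1 gap 0.0446 F [ 0.3  0.2 -1.8]
t 12.72 pos [0.5555 0.1724 0.2021] yaw -72.68 shift [109.8 -14.7 333.8] twist -0.1 gap 0.0442 F [ 0.5  0.6 -1.2]
```

View pics/w12.png

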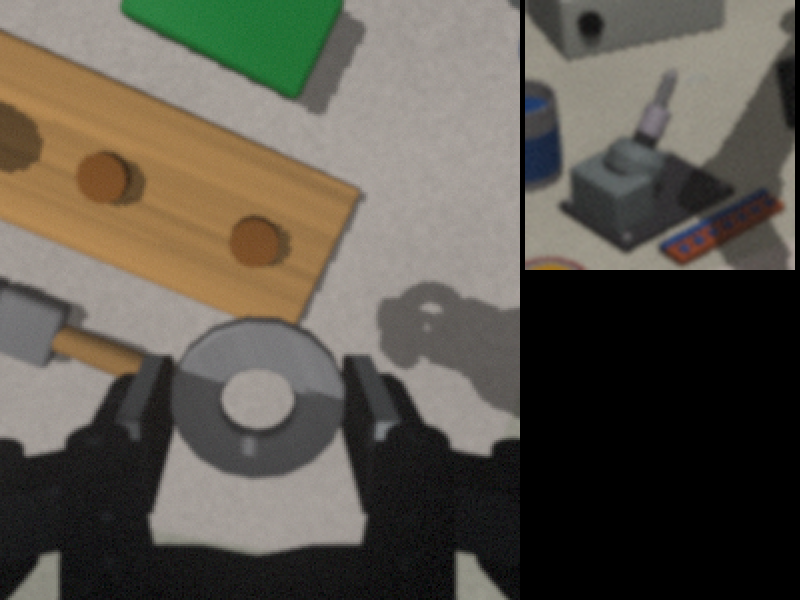

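Run:
```python
from parts import *
s,d,_=pickle.load(open("w12.pkl","rb"))
Q,m=tool_top(d,s,-.025,.0,.024)
print(len(Q),np.median(Q[:,1]),Q.min(0),Q.max(0))
n=np.linalg.lstsq(np.c_[Q[:,0],Q[:,2],np.ones(len(Q))],Q[:,1],rcond=None)[0];print("slopes",n)
# hole centre
h=d["image"][60:360,190:450]
hole=plane  # ray to tool plane
uv=np.array([[190+258/2,60+400/2]])
T=d["T_tool_cam"];nn=norm(d,uv)[0];v=T[:3,:3]@[*nn,1];o=T[:3,3];print("hole",o+v*((-.010-o[1])/v[1]))
```

```text
5157 -0.008872095256604174 [-0.02209596 -0.02499471 -0.02120705] [ 0.0238028  -0.00193595  0.02395127]
slopes [-0.00567625  0.03069084 -0.00920186]
hole [-0.00080179 -0.01        0.00179082]
```

Run:
```python
from lib import *
go([.5326,-.1836,.200],-72.6)
```

```text
t 12.72 pos [0.5555 0.1724 0.2021] yaw -72.68 shift [1.279e+02 3.000e-01 3.330e+02] twist -0.1 gap 0.0442 F [ 0.5  0.6 -1.2]
```

Request:
carry_out([
  [14,0,36],
  [27,0,72],
  [41,0,108],
  [55,0,144],
  [69,0,180],
], twist=[0,0,0,0,0], fingers=[-1,-1,-1,-1,-1])

```text
t: 13.13
ee_pos: [0.5423, -0.0217, 0.2006]
tool_rot: [-0.107, 0.701, -0.697, 0.107]
wrist_force: [0.3, 0.2, -2.1]
finger_gap: 0.0444
```

Request:
carry_out([
  [14,0,36],
  [28,0,72],
  [41,0,108],
  [55,0,138],
  [59,0,153],
], twist=[0,0,0,0,0], fingers=[-1,-1,-1,-1,-1])

```text
t: 13.55
ee_pos: [0.5294, -0.1911, 0.1987]
tool_rot: [-0.105, 0.701, -0.698, 0.104]
wrist_force: [-0.3, -0.2, -0.3]
finger_gap: 0.0448
```

```bash
python3 look.py w13
python3 - <<'E'
from lib import *
go([.5326,-.1836,.158],-72.6)
E
```

```text
t 13.55 pos [ 0.5294 -0.1911  0.1987] yaw -73.02 shift [-23.2  30.   -6.1] twist -0.4 gap 0.0448 F [-0.3 -0.2 -0.3]
t 13.65 pos [ 0.5303 -0.1897  0.1987] yaw -73.04 shift [-4.  40.7 -5. ] twist -0.4 gap 0.044 F [ 0.2  0.5 -0.6]
```

View pics/w13.png

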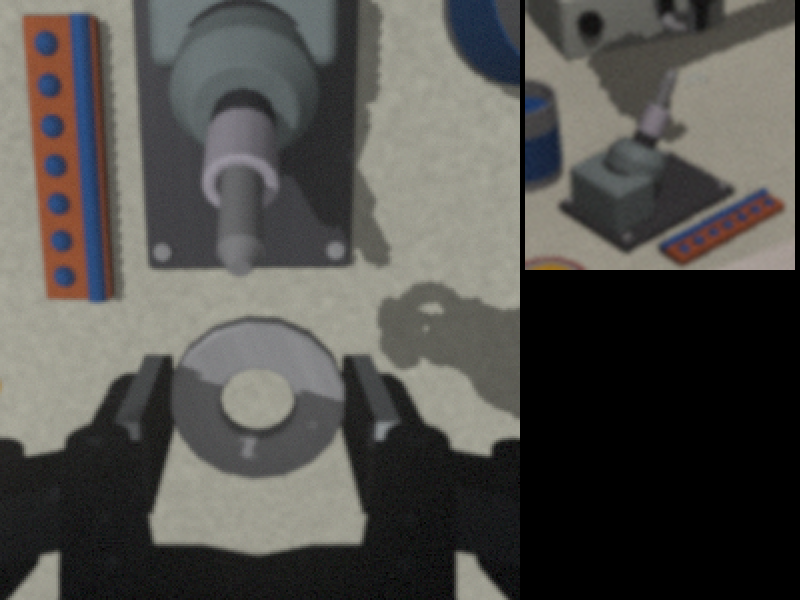

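Request:
carry_out([
  [-4,8,-5],
  [-4,20,-5.2],
  [-4,30,-5.2],
  [-4,37,-5.2],
  [-4,39,-5.2],
], twist=[-0.4,-0.4,-0.4,-0.4,-0.4], fingers=[-1,-1,-1,-1,-1])

```text
t: 14.07
ee_pos: [0.5315, -0.1819, 0.1575]
tool_rot: [-0.109, 0.701, -0.697, 0.106]
wrist_force: [0.1, -0.1, -1.1]
finger_gap: 0.0443
```

```bash
python3 look.py w14
python3 - <<'E'
from lib import *
go([.5326,-.1836,.145],-72.6)
E
```

```text
t 14.07 pos [ 0.5315 -0.1819  0.1575] yaw -72.52 shift [-18.4 -11.3   2.1] twist 0.1 gap 0.0443 F [ 0.1 -0.1 -1.1]
t 14.17 pos [ 0.5322 -0.1826  0.1588] yaw -72.57 shift [-0.1 13.8  1.2] twist 0.0 gap 0.0441 F [-0.8 -0.5 -1.7]
```

View pics/w14.png

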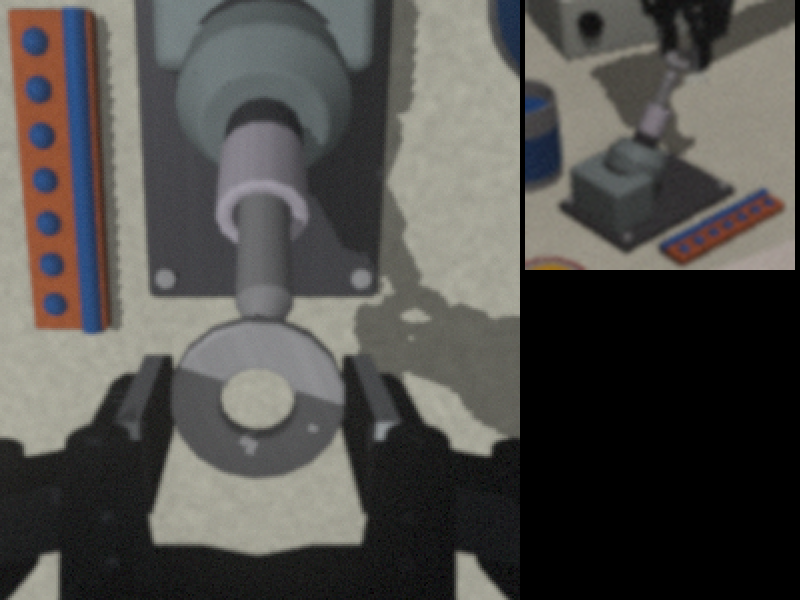

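Request:
carry_out([
  [0,3,1.2],
  [0,6,1.2],
  [0,8,1.2],
  [0,10,1.2],
  [0,12,1.2],
], twist=[0,0,0,0,0], fingers=[-1,-1,-1,-1,-1])

```text
t: 14.58
ee_pos: [0.5333, -0.1839, 0.1474]
tool_rot: [-0.107, 0.7, -0.697, 0.107]
wrist_force: [0.4, -0.9, 3.6]
finger_gap: 0.0445
```

```bash
python3 look.py w15
python3 - <<'E'
from parts import *
go([.5326,-.1836,.145],-72.6)
s,d,_=pickle.load(open("w15.pkl","rb"))
for k in range(-22,26,4):
    Q,m=tool_top(d,s,-.035,.015,.0225);q=Q[(abs(Q[:,0]*1000-k)<2)&(abs(Q[:,2])>.010)]
    print(k,len(q),np.median(q[:,1]).round(4) if len(q) else None)
E
```

```text
t 14.58 pos [ 0.5333 -0.1839  0.1474] yaw -72.57 shift [-17.2 -21.3  -0.4] twist 0.0 gap 0.0445 F [ 0.4 -0.9  3.6]
t 14.68 pos [ 0.533  -0.1839  0.1471] yaw -72.58 shift [ 0.2  2.1 -0.4] twist 0.0 gap 0.0446 F [ 0.9 -0.2  2.5]
-22 0 None
-18 95 -0.0138
-14 221 -0.0144
-10 267 -0.0134
-6 361 -0.0121
-2 331 -0.0108
2 327 -0.0092
6 310 -0.0078
10 198 -0.0061
14 122 -0.0044
18 46 -0.0031
22 0 None
```

View pics/w15.png

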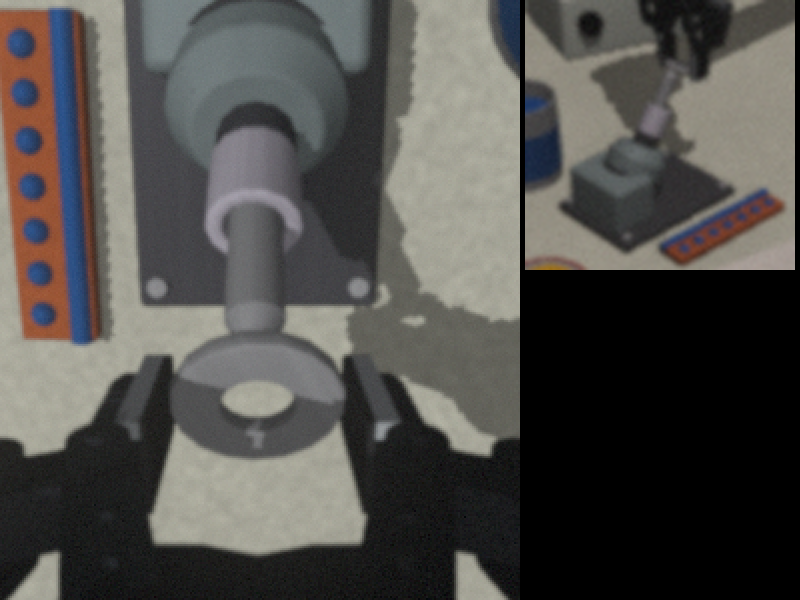

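Request:
carry_out([
  [0,2,0],
  [0,4,0],
  [0,5,0],
  [0,5,0],
  [0,5,0],
], twist=[0,0,0,0,0], fingers=[-1,-1,-1,-1,-1])

```text
t: 15.1
ee_pos: [0.5326, -0.1842, 0.1419]
tool_rot: [-0.108, 0.701, -0.697, 0.106]
wrist_force: [-0.7, -0.8, 2.4]
finger_gap: 0.0443
```

```bash
cat > slope.py <<'E'
from parts import *
import sys
s,d,_=pickle.load(open(sys.argv[1],"rb"))
Q,m=tool_top(d,s,-.035,.015,.0225)
q=Q[(abs(Q[:,2])>.009)&(abs(Q[:,0])<.016)&(abs(Q[:,2])<.021)]
for _ in range(6):
    n=np.linalg.lstsq(np.c_[q[:,0],q[:,2],np.ones(len(q))],q[:,1],rcond=None)[0]
    e=q[:,1]-np.c_[q[:,0],q[:,2],np.ones(len(q))]@n; q=q[abs(e)<max(.0015,1.5*np.std(e))]
print("tilt x",np.degrees(np.arctan(n[0])),"tilt z",np.degrees(np.arctan(n[1])),"y0",n[2],len(q))
E
python3 look.py w16; python3 slope.py w16.pkl
```

```text
t 15.1 pos [ 0.5326 -0.1842  0.1419] yaw -72.6 shift [-18.  -26.8  -0.6] twist 0.0 gap 0.0443 F [-0.7 -0.8  2.4]
tilt x 34.38888068686479 tilt z 3.683635250027771 y0 -0.010637798408246302 1335
```

Run:
```python
from parts import *
go([.5393,-.1815,.1652],-72.6)
```

```text
t 15.2 pos [ 0.5326 -0.1842  0.1419] yaw -72.6 shift [ -7.2 -23.3  -0.7] twist 0.0 gap 0.0443 F [-1.  -1.8  3.8]
```

Request:
carry_out([
  [0,-10,0],
  [0,-20,0],
  [-3,-24,0],
  [-7,-24,-0.5],
  [-7,-24,-0.5],
], twist=[0,0,0,0,0], fingers=[-1,-1,-1,-1,-1])

```text
t: 15.62
ee_pos: [0.5403, -0.1811, 0.1665]
tool_rot: [-0.108, 0.7, -0.697, 0.107]
wrist_force: [0.0, -0.8, -0.6]
finger_gap: 0.0444
```

```bash
python3 look.py w17; python3 slope.py w17.pkl; python3 ax.py 0 -7 0
```

```text
t 15.62 pos [ 0.5403 -0.1811  0.1665] yaw -72.55 shift [-9.8 -2.2  0.3] twist 0.0 gap 0.0444 F [ 0.  -0.8 -0.6]
tilt x 27.264442346303554 tilt z 2.8087717173988254 y0 -0.010175264149980035 1608
pos [ 0.5392 -0.1813  0.1657] t 15.7167 F tool [-0.   0.7 -0. ] gap 0.0443
axial mm 94.1 off [-1.  -0.6 -0.2] axis in tool [ 0.532 -0.847 -0.005]
```

View pics/w17.png

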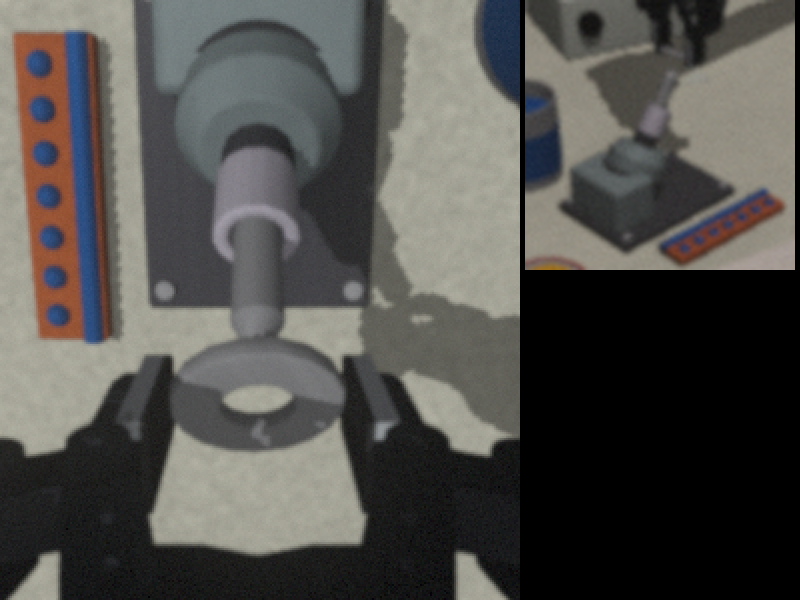

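Request:
carry_out([
  [0,3,0],
  [-2,7,0],
  [-5,11,0],
  [-8,16,0],
  [-10,20,0],
], twist=[0,0,0,0,0], fingers=[-1,-1,-1,-1,-1])

```text
t: 16.13
ee_pos: [0.5489, -0.178, 0.1448]
tool_rot: [-0.108, 0.701, -0.697, 0.106]
wrist_force: [-1.1, -0.7, 3.9]
finger_gap: 0.0444
```

```bash
python3 look.py w18; python3 slope.py w18.pkl; python3 ax.py 0 -7 0
```

```text
t 16.13 pos [ 0.5489 -0.178   0.1448] yaw -72.55 shift [ -0.5 -23.9   0.5] twist 0.1 gap 0.0444 F [-1.1 -0.7  3.9]
tilt x 30.33801566462696 tilt z 3.123656215946755 y0 -0.010389017280027567 1512
pos [ 0.5494 -0.1779  0.145 ] t 16.2333 F tool [-0.3  0.8  0.1] gap 0.0447
axial mm 70.9 off [ 0.5  0.3 -0.5] axis in tool [ 0.531 -0.847 -0.006]
```

View pics/w18.png

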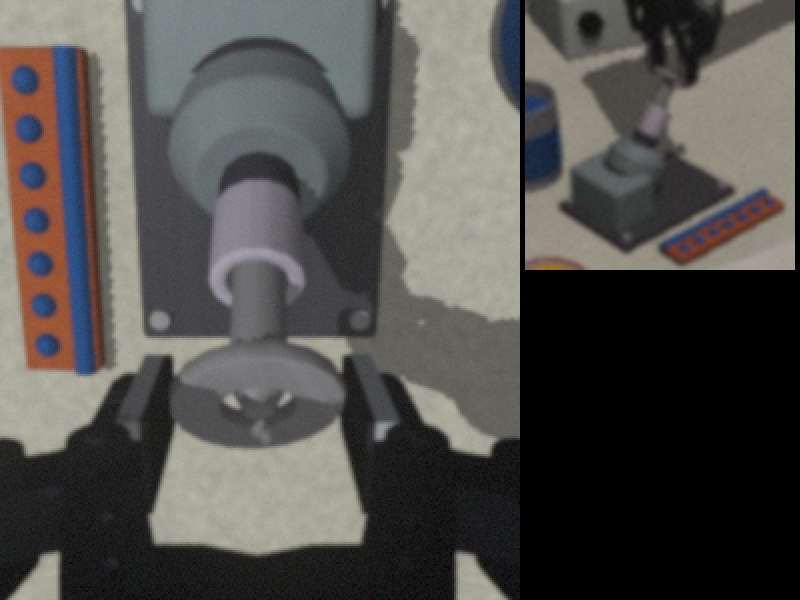

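Request:
carry_out([
  [-2.5,4,0],
  [-5,8,0],
  [-8,12,0],
  [-10.5,16,0],
  [-13,20.5,0],
], twist=[0,0,0,0,0], fingers=[-1,-1,-1,-1,-1])

```text
t: 16.65
ee_pos: [0.562, -0.1738, 0.124]
tool_rot: [-0.108, 0.701, -0.697, 0.107]
wrist_force: [0.5, 0.3, -0.1]
finger_gap: 0.0442
```

```bash
python3 ax.py 0 -7 0
```

```text
pos [ 0.562  -0.1738  0.124 ] t 16.65 F tool [-0.5  0.1 -0.2] gap 0.0442
axial mm 46.1 off [ 0.4  0.3 -0.6] axis in tool [ 0.531 -0.847 -0.006]
```

Request:
carry_out([
  [-2,3,0],
  [-4,6,0],
  [-5.5,9,0],
  [-6.5,10.5,0],
  [-6.8,11,0],
], twist=[0,0,0,0,0], fingers=[-1,-1,-1,-1,-1])

```text
t: 17.07
ee_pos: [0.5677, -0.1728, 0.1144]
tool_rot: [-0.109, 0.7, -0.698, 0.105]
wrist_force: [-7.8, -1.3, 15.3]
finger_gap: 0.0446
```

```bash
python3 ax.py 0 -7 0; python3 look.py w19; python3 slope.py w19.pkl
```

```text
pos [ 0.5677 -0.1728  0.1144] t 17.0667 F tool [  7.9 -15.2  -1.2] gap 0.0446
axial mm 34.8 off [0.6 0.4 0.1] axis in tool [ 0.534 -0.846 -0.004]
t 17.07 pos [ 0.5677 -0.1728  0.1144] yaw -72.58 shift [ 19.1 -54.2  -0.3] twist 0.0 gap 0.0446 F [-7.8 -1.3 15.3]
tilt x 30.898821922291 tilt z 2.8905083110143845 y0 -0.010649614481998287 1467
```

View pics/w19.png

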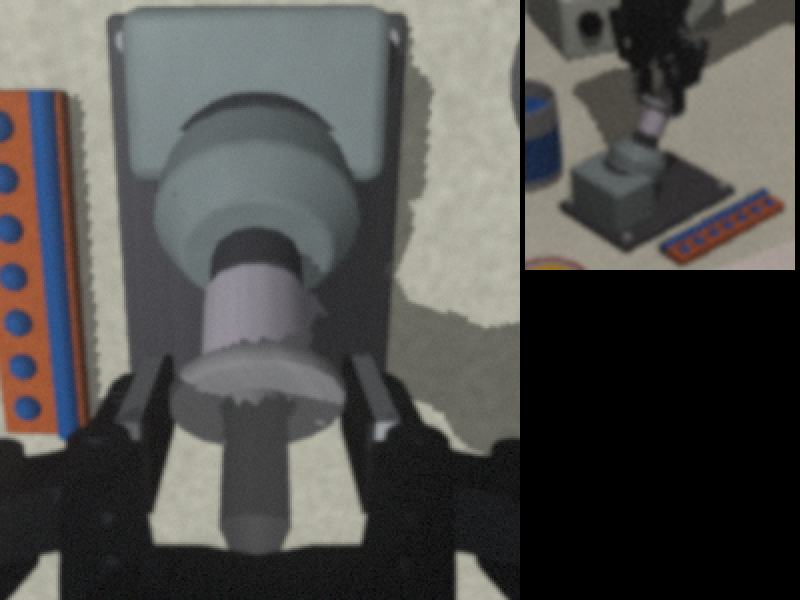

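Request:
carry_out([
  [0,0,0],
  [0,0,0],
  [0,0,0],
  [2,-10,0],
  [5,-40,0],
], twist=[0,0,0,0,0], fingers=[0.6,0.6,0.6,0.6,0.6])

```text
t: 17.58
ee_pos: [0.5603, -0.1735, 0.1511]
tool_rot: [-0.111, 0.702, -0.696, 0.103]
wrist_force: [-0.6, -0.6, 0.1]
finger_gap: 0.0685
```

Request:
carry_out([
  [10,-30,0],
  [15,-60,0],
  [20,-90,0],
  [25,-105,0],
  [30,-110,0],
], twist=[0,0,0,0,0], fingers=[0.5,0.5,0.5,0.5,0.5])

```text
t: 18.0
ee_pos: [0.5344, -0.1834, 0.2652]
tool_rot: [-0.11, 0.701, -0.697, 0.105]
wrist_force: [1.0, -0.9, -0.5]
finger_gap: 0.0642
```

```bash
python3 look.py w20
python3 - <<'E'
from shaftfit import *
s,d,ds=pickle.load(open("w20.pkl","rb"))
O=np.array([.5863,-.1684,.0922]);a=np.array([-.506,-.158,.848])
P=cloud(d,s).reshape(-1,3);P=P[np.isfinite(P[:,0])];q=P-O;t=q@a;r=np.linalg.norm(q-t[:,None]*a,axis=1)
m=(r<.023)&(r>.0105)&(t>-.01)&(t<.06);print(np.histogram(t[m]*1000,bins=np.arange(20,60,2)))
go([.5693,.3529,.12],-72.6)
E
```

```text
t 18.0 pos [ 0.5344 -0.1834  0.2652] yaw -72.54 shift [-16.7  96.4   0.4] twist 0.1 gap 0.0642 F [ 1.  -0.9 -0.5]
(array([  9,   1,   1,   0,   0,   4,  30,  68, 734, 123,   0,   0,   0,
         0,   0,   0,   0,   0,   0]), array([20, 22, 24, 26, 28, 30, 32, 34, 36, 38, 40, 42, 44, 46, 48, 50, 52,
       54, 56, 58]))
t 18.1 pos [ 0.5327 -0.1837  0.2625] yaw -72.6 shift [-196.8  144.6 -499.9] twist 0.0 gap 0.064 F [ 0.8  0.6 -0.9]
```

View pics/w20.png

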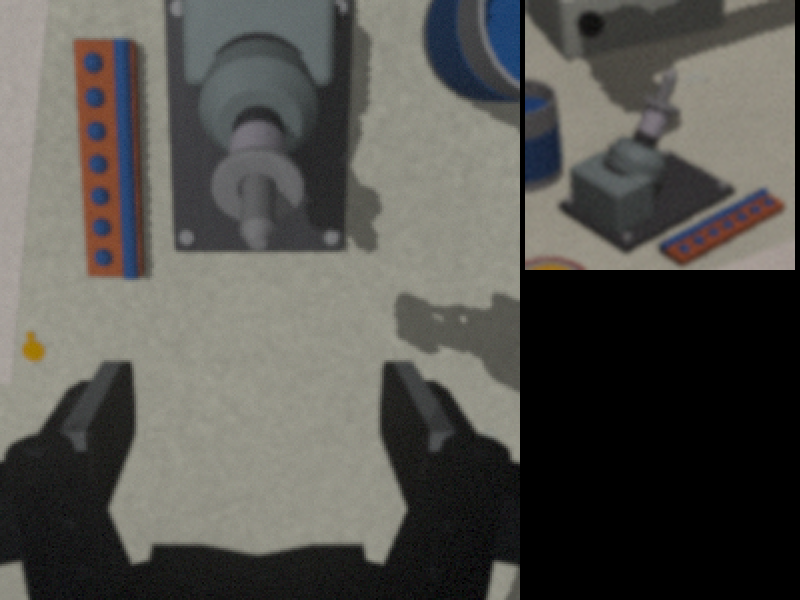

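Request:
carry_out([
  [-14,0,-37],
  [-29,0,-74],
  [-44,5,-111],
  [-58,10,-148],
  [-73,20,-185],
], twist=[0,0,0,0,0], fingers=[0.4,0.4,0.4,0.4,0.4])

```text
t: 18.52
ee_pos: [0.5462, 0.0166, 0.2421]
tool_rot: [-0.111, 0.701, -0.697, 0.103]
wrist_force: [0.6, 1.6, 0.0]
finger_gap: 0.0598
```

Request:
carry_out([
  [-15,10,-37],
  [-30,20,-74],
  [-45,30,-111],
  [-60,40,-148],
  [-75,50,-185],
], twist=[0,0,0,0,0], fingers=[0.4,0.4,0.4,0.4,0.4])

```text
t: 18.93
ee_pos: [0.5606, 0.2176, 0.1903]
tool_rot: [-0.112, 0.701, -0.697, 0.102]
wrist_force: [0.6, 0.1, -1.2]
finger_gap: 0.0597
```

Run:
```python
from lib import *
go([.5693,.3529,.12],-72.6)
```

```text
t 18.93 pos [0.5606 0.2176 0.1903] yaw -72.59 shift [ -49.8   70.7 -125.9] twist 0.0 gap 0.0597 F [ 0.6  0.1 -1.2]
```

Request:
carry_out([
  [-14,10,-35],
  [-28,20,-70],
  [-41,35,-105],
  [-49,55,-126],
  [-49,70,-126],
], twist=[0,0,0,0,0], fingers=[0.4,0.4,0.4,0.4,0.4])

```text
t: 19.35
ee_pos: [0.5646, 0.3596, 0.1173]
tool_rot: [-0.117, 0.702, -0.695, 0.103]
wrist_force: [-0.5, 0.7, 0.7]
finger_gap: 0.0601
```

Run:
```python
from parts import *
from bench import ctrl
s=ctrl.sense();d=ctrl.snapshot("wrist");pickle.dump((s,d),open("w21.pkl","wb"));cv2.imwrite("pics/w21.png",d["image"])
r=top(d,s,(.5693,.3516),.03,.066,.084);print("cap",r)
go([r[1][0][0]/1000,r[1][0][1]/1000,.058],-72.6)
```

```text
cap ((570.918701171875, 353.6378173828125, 18.2040958404541), ((570.8466796875, 353.4132080078125), (33.90276336669922, 35.181419372558594), 107.36470031738281), np.float64(0.07397366749519751), 1980)
t 19.4 pos [0.5638 0.3548 0.1138] yaw -72.26 shift [-7.6 55.6  3.9] twist 0.3 gap 0.0599 F [-0.8 -1.9 -2.6]
```

View pics/w21.png

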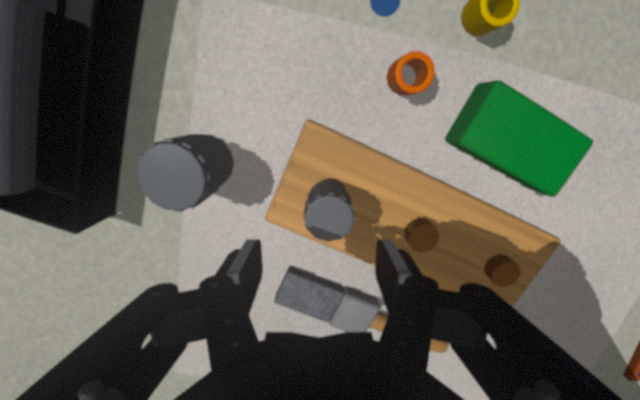

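Request:
carry_out([
  [-5,5,3],
  [-7.5,10,3.5],
  [-7.5,15,3.5],
  [-7.5,20,3.5],
  [-7.5,20,3.5],
], twist=[0.3,0.3,0.3,0.3,0.3], fingers=[0.4,0.4,0.4,0.4,0.4])

```text
t: 19.82
ee_pos: [0.5718, 0.3523, 0.093]
tool_rot: [-0.115, 0.701, -0.697, 0.098]
wrist_force: [-1.5, 0.0, 0.3]
finger_gap: 0.0597
```

Run:
```python
from parts import *
from bench import ctrl
s=ctrl.sense();d=ctrl.snapshot("wrist");pickle.dump((s,d),open("w22.pkl","wb"))
r=top(d,s,(.5703,.3520),.03,.066,.084);print("cap",r)
go([r[1][0][0]/1000,r[1][0][1]/1000,.058],-72.6)
```

```text
cap ((571.4801635742188, 353.77740478515625, 18.509580612182617), ((571.2149047851562, 353.3648986816406), (33.90924835205078, 35.7874870300293), 102.59026336669922), np.float64(0.07396453124049854), 2475)
t 19.87 pos [0.5718 0.3528 0.0936] yaw -72.63 shift [-0.4 35.6 -0.5] twist -0.0 gap 0.0596 F [ 1.   0.6 -0.5]
```

Request:
carry_out([
  [-0.5,12,0],
  [-0.5,24,0],
  [-0.5,33,0],
  [-0.5,35.5,0],
  [-0.5,35.5,0],
], twist=[0,0,0,0,0], fingers=[0.4,0.4,0.4,0.4,0.4])

```text
t: 20.28
ee_pos: [0.5705, 0.3525, 0.0564]
tool_rot: [-0.116, 0.7, -0.698, 0.097]
wrist_force: [0.2, 0.0, -0.1]
finger_gap: 0.0597
```

Request:
carry_out([
  [0,0,0],
  [0,0,0],
  [0,0,0],
  [0,0,0],
  [0,0,0],
], twist=[0,0,0,0,0], fingers=[0.2,-0.3,-1,-1,-1], newtons=25)

```text
t: 20.7
ee_pos: [0.5707, 0.3527, 0.0569]
tool_rot: [-0.116, 0.7, -0.697, 0.098]
wrist_force: [0.1, 0.0, 2.0]
finger_gap: 0.0335
```

Request:
carry_out([
  [0,0,0],
  [0,0,0],
  [0,-5,0],
  [0,-15,0],
  [0,-45,0],
], twist=[0,0,0,0,0], fingers=[-1,-1,-1,-1,-1])

```text
t: 21.12
ee_pos: [0.5696, 0.3508, 0.0987]
tool_rot: [-0.119, 0.699, -0.699, 0.095]
wrist_force: [1.2, -0.8, -0.3]
finger_gap: 0.0335
```

Request:
carry_out([
  [0,-35,0],
  [0,-70,0],
  [0,-100,0],
  [0,-115,0],
  [0,-115,0],
], twist=[0,0,0,0,0], fingers=[-1,-1,-1,-1,-1])

```text
t: 21.53
ee_pos: [0.5754, 0.353, 0.2198]
tool_rot: [-0.116, 0.701, -0.697, 0.098]
wrist_force: [0.0, 0.7, -0.5]
finger_gap: 0.0333
```

```bash
python3 look.py w23
python3 - <<'E'
from parts import *
s,d,_=pickle.load(open("w23.pkl","rb"))
go([.5474,-.1790,.225],-72.6)
Q,m=tool_top(d,s,-.024,-.010,.025)
print(len(Q),np.median(Q[:,1]),np.percentile(Q,[1,99],axis=0))
E
```

```text
t 21.53 pos [0.5754 0.353  0.2198] yaw -72.61 shift [182.2  51.3 499.9] twist -0.0 gap 0.0333 F [ 0.   0.7 -0.5]
t 21.63 pos [0.5735 0.3512 0.2146] yaw -72.6 shift [183.8  -7.7 498.1] twist -0.0 gap 0.0335 F [-0.2  0.  -1.4]
4300 -0.017278693243161395 [[-0.01587678 -0.02318453 -0.02067703]
 [ 0.01637188 -0.01061494  0.02062387]]
```

View pics/w23.png

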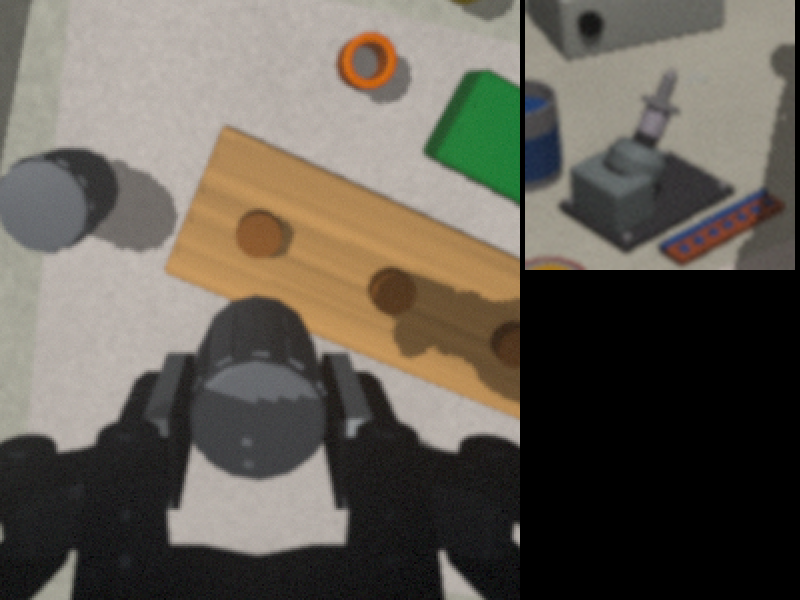

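Request:
carry_out([
  [14,0,37],
  [28,0,74],
  [41,0,111],
  [55,0,148],
  [68,0,185],
], twist=[0,0,0,0,0], fingers=[-1,-1,-1,-1,-1])

```text
t: 22.05
ee_pos: [0.5623, 0.1521, 0.2138]
tool_rot: [-0.12, 0.699, -0.699, 0.095]
wrist_force: [0.8, -0.3, -0.7]
finger_gap: 0.0331
```

Request:
carry_out([
  [14,0,37],
  [28,0,74],
  [41,0,111],
  [55,0,148],
  [68,0,185],
], twist=[0,0,0,0,0], fingers=[-1,-1,-1,-1,-1])

```text
t: 22.47
ee_pos: [0.5511, -0.0468, 0.2134]
tool_rot: [-0.121, 0.699, -0.698, 0.093]
wrist_force: [0.7, -0.4, -0.8]
finger_gap: 0.0333
```

Run:
```python
from lib import *
go([.5493,-.1784,.205],-72.6)
```

```text
t 22.47 pos [ 0.5511 -0.0468  0.2134] yaw -72.59 shift [ 40.8   9.  125.1] twist 0.0 gap 0.0333 F [ 0.7 -0.4 -0.8]
```

Request:
carry_out([
  [12,0,36],
  [25,0,72],
  [37,2,108],
  [41,5,125],
  [41,5,125],
], twist=[0,0,0,0,0], fingers=[-1,-1,-1,-1,-1])

```text
t: 22.88
ee_pos: [0.5469, -0.1848, 0.2065]
tool_rot: [-0.119, 0.7, -0.699, 0.089]
wrist_force: [0.0, 0.4, -0.5]
finger_gap: 0.0335
```

```bash
python3 look.py w24;python3 - <<'E'
from lib import *
go([.5493,-.1784,.182],-72.6)
s=pickle.load(open("w24.pkl","rb"))[0];print(R.from_quat(s["tool_rot"]).as_matrix()[:,1])
E
```

```text
t 22.88 pos [ 0.5469 -0.1848  0.2065] yaw -73.1 shift [-6.1 37.6 -5. ] twist -0.5 gap 0.0335 F [ 0.   0.4 -0.5]
t 22.98 pos [ 0.5481 -0.1785  0.2074] yaw -72.68 shift [-2.3 25.3  0.5] twist -0.1 gap 0.0335 F [ 0.2  0.3 -0.4]
[-0.04277694 -0.00540781 -0.99907001]
```

View pics/w24.png

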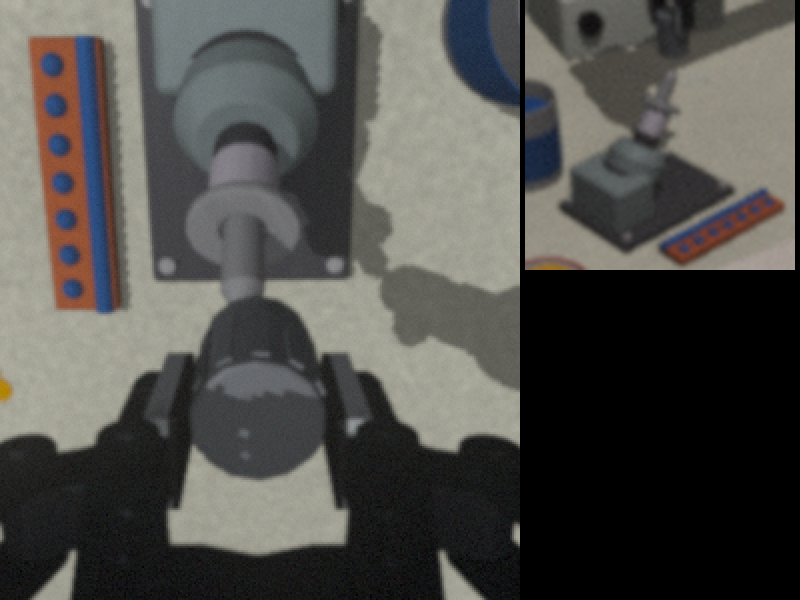

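Request:
carry_out([
  [-3.6,5,0.3],
  [-3.6,10,0.3],
  [-3.6,14,0.3],
  [-3.6,15,0.3],
  [-3.6,15,0.3],
], twist=[0,0,0,0,0], fingers=[-1,-1,-1,-1,-1])

```text
t: 23.4
ee_pos: [0.5507, -0.1769, 0.1916]
tool_rot: [-0.122, 0.7, -0.697, 0.092]
wrist_force: [0.9, 0.8, -0.2]
finger_gap: 0.033
```

```bash
python3 look.py w25;python3 - <<'E'
from lib import *
go([.5506,-.1782,.1825],-72.6)
from bench import ctrl
s=ctrl.sense();M=R.from_quat(s["tool_rot"]).as_matrix();print(M[:,1], "mouth",s["ee_pos"]+.030*M[:,1])
E
```

```text
t 23.4 pos [ 0.5507 -0.1769  0.1916] yaw -72.61 shift [ 0.4 22.9  1.3] twist -0.0 gap 0.033 F [ 0.9  0.8 -0.2]
t 23.5 pos [ 0.551  -0.1774  0.1923] yaw -72.64 shift [0.3 9.8 0.7] twist -0.0 gap 0.0337 F [ 0.2 -1.8 -1.4]
[-0.0412915  -0.0026946  -0.99914351] mouth [ 0.54980257 -0.17748199  0.16231559]
```

View pics/w25.png

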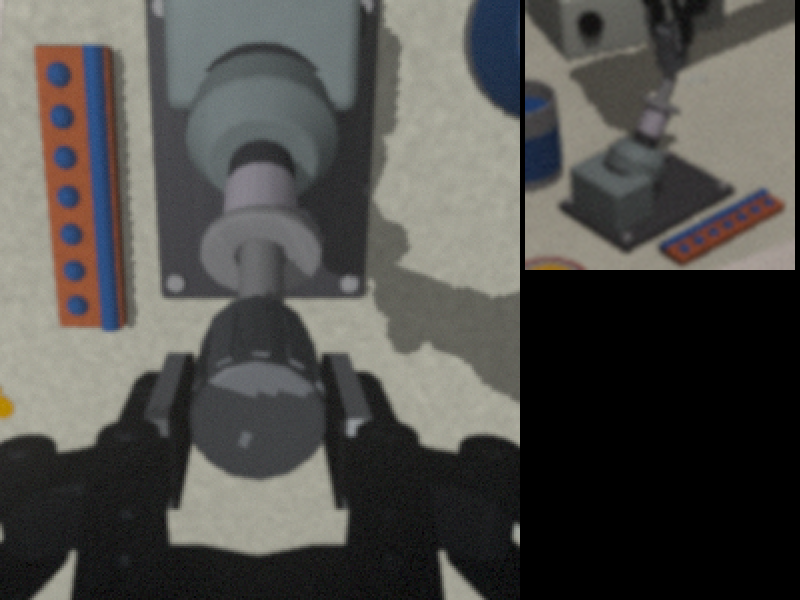

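Request:
carry_out([
  [0,5,0.7],
  [0,9.5,0.7],
  [3,11,0.7],
  [7,13,0.7],
  [11,15,0.7],
], twist=[0,0,0,0,0], fingers=[-1,-1,-1,-1,-1])

```text
t: 23.92
ee_pos: [0.541, -0.1814, 0.178]
tool_rot: [-0.12, 0.7, -0.698, 0.093]
wrist_force: [4.7, 0.7, -0.5]
finger_gap: 0.0332
```

```bash
python3 look.py w26;python3 ax.py 0 -9 0
```

```text
t 23.92 pos [ 0.541  -0.1814  0.178 ] yaw -72.63 shift [-9.5  9.  -0.2] twist -0.0 gap 0.0332 F [ 4.7  0.7 -0.5]
pos [ 0.5398 -0.1818  0.1778] t 24.0167 F tool [-2.7 -0.6  0.5] gap 0.0333
axial mm 105.7 off [-7.7 -5.3  0.4] axis in tool [ 0.564 -0.826 -0.008]
```

View pics/w26.png

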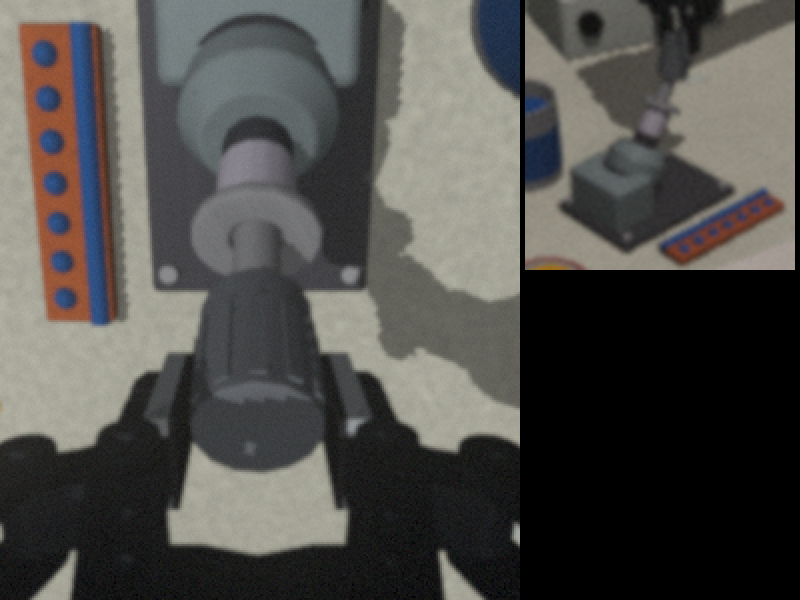

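Request:
carry_out([
  [2.5,2,0],
  [5,4,0],
  [7.5,5.5,0],
  [8,6,0],
  [6,9,0],
], twist=[0,0,0,0,0], fingers=[-1,-1,-1,-1,-1])

```text
t: 24.43
ee_pos: [0.5334, -0.184, 0.1695]
tool_rot: [-0.121, 0.7, -0.698, 0.092]
wrist_force: [1.5, 0.2, 3.5]
finger_gap: 0.033
```

```bash
python3 look.py w27;python3 ax.py 0 -9 0
```

```text
t 24.43 pos [ 0.5334 -0.184   0.1695] yaw -72.72 shift [-17.3   0.1  -0.5] twist -0.1 gap 0.033 F [1.5 0.2 3.5]
pos [ 0.534  -0.1837  0.1687] t 24.5333 F tool [-4.   0.5  1.5] gap 0.0337
axial mm 101.3 off [0.5 0.4 0.5] axis in tool [ 0.563 -0.826 -0.008]
```

View pics/w27.png

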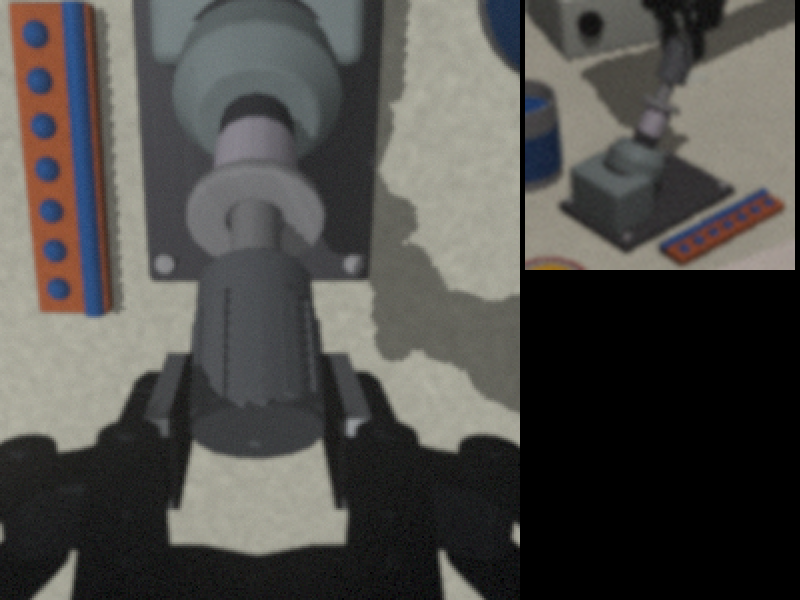

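Request:
carry_out([
  [-2.3,3.4,0],
  [-4.6,6.8,0],
  [-7,10,-0.5],
  [-9.5,14,-0.5],
  [-11.5,17,-0.5],
], twist=[0,0,0,0,0], fingers=[-1,-1,-1,-1,-1])

```text
t: 24.95
ee_pos: [0.5447, -0.1798, 0.151]
tool_rot: [-0.121, 0.7, -0.698, 0.092]
wrist_force: [3.0, -1.3, 5.3]
finger_gap: 0.0332
```

```bash
python3 ax.py 0 -9 0
```

```text
pos [ 0.5447 -0.1798  0.151 ] t 24.95 F tool [-2.2 -5.4  2. ] gap 0.0332
axial mm 80.2 off [0.3 0.2 0. ] axis in tool [ 0.563 -0.827 -0.007]
```

Request:
carry_out([
  [-1,1.5,0],
  [-1.8,2.8,0],
  [-2.5,3.7,0],
  [-2.8,4.2,0],
  [-2.8,4.2,0],
], twist=[0,0,0,0,0], fingers=[-1,-1,-1,-1,-1])

```text
t: 25.37
ee_pos: [0.5466, -0.1793, 0.1482]
tool_rot: [-0.121, 0.7, -0.698, 0.092]
wrist_force: [-3.0, -0.5, 16.0]
finger_gap: 0.0335
```

```bash
python3 look.py w28;python3 ax.py 0 -9 0
```

```text
t 25.37 pos [ 0.5466 -0.1793  0.1482] yaw -72.69 shift [ -2.4 -20.7  -0.1] twist -0.1 gap 0.0335 F [-3.  -0.5 16. ]
pos [ 0.5465 -0.1793  0.1481] t 25.4667 F tool [  3.5 -13.7  -0.4] gap 0.0337
axial mm 76.7 off [0.2 0.1 0.1] axis in tool [ 0.564 -0.825 -0.007]
```

View pics/w28.png

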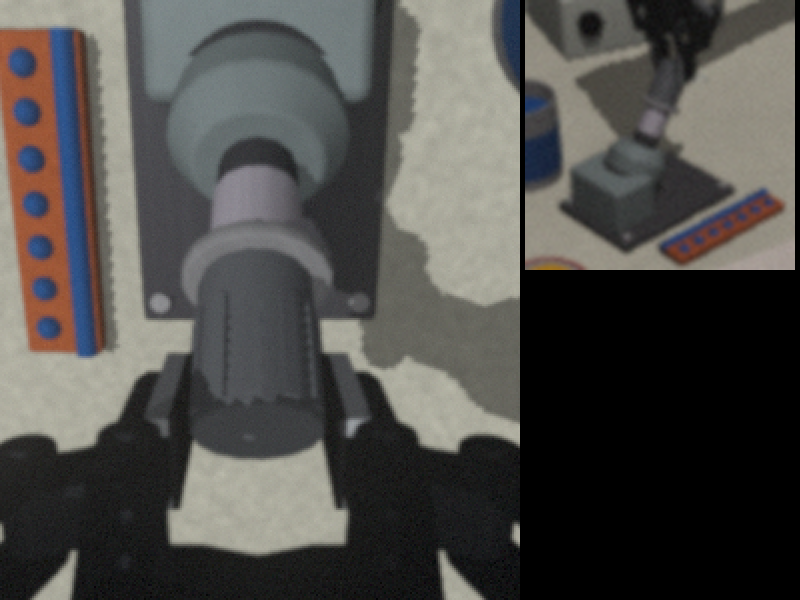

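Request:
carry_out([
  [0,0,0],
  [0,0,0],
  [0,0,0],
  [0,-5,0],
  [2,-30,0],
], twist=[0,0,0,0,0], fingers=[0.5,0.5,0.5,0.5,0.5])

```text
t: 25.88
ee_pos: [0.5427, -0.179, 0.1744]
tool_rot: [-0.124, 0.701, -0.697, 0.089]
wrist_force: [-1.2, 0.2, 0.1]
finger_gap: 0.064
```

Request:
carry_out([
  [10,-30,0],
  [15,-60,0],
  [20,-80,0],
  [30,-100,0],
  [30,-100,0],
], twist=[0,0,0,0,0], fingers=[0.5,0.5,0.5,0.5,0.5])

```text
t: 26.3
ee_pos: [0.5198, -0.1888, 0.2798]
tool_rot: [-0.122, 0.7, -0.698, 0.09]
wrist_force: [-0.3, -0.1, -0.4]
finger_gap: 0.0639
```

```bash
python3 look.py w29
python3 - <<'E'
from shaftfit import *
from bench import ctrl
s,d,ds=pickle.load(open("w29.pkl","rb"))
O=np.array([.5863,-.1684,.0922]);a=np.array([-.506,-.158,.848])
P=cloud(d,s).reshape(-1,3);P=P[np.isfinite(P[:,0])];q=P-O;t=q@a;r=np.linalg.norm(q-t[:,None]*a,axis=1)
m=(r<.023)&(t>-.01)&(t<.11);print(np.histogram(t[m]*1000,bins=np.arange(28,100,4)))
m=(r<.014)&(t>.075);print("cap end",np.median(t[m]))
m=(r<.022)&(r>.0195)&(t>.02)&(t<.06);print("washer top",np.median(t[m]))
d=ctrl.snapshot("top");cv2.imwrite("pics/top1.png",d["image"])
E
```

```text
t 26.3 pos [ 0.5198 -0.1888  0.2798] yaw -72.74 shift [-36.5 109.6  -0. ] twist -0.1 gap 0.0639 F [-0.3 -0.1 -0.4]
(array([  0,  81, 444,  80,  73,  74,  87, 101, 107, 100, 115, 111, 125,
       158, 808,   0,   0]), array([28, 32, 36, 40, 44, 48, 52, 56, 60, 64, 68, 72, 76, 80, 84, 88, 92,
       96]))
cap end 0.08551297378521189
washer top 0.03704208189291241
```

View pics/w29.png

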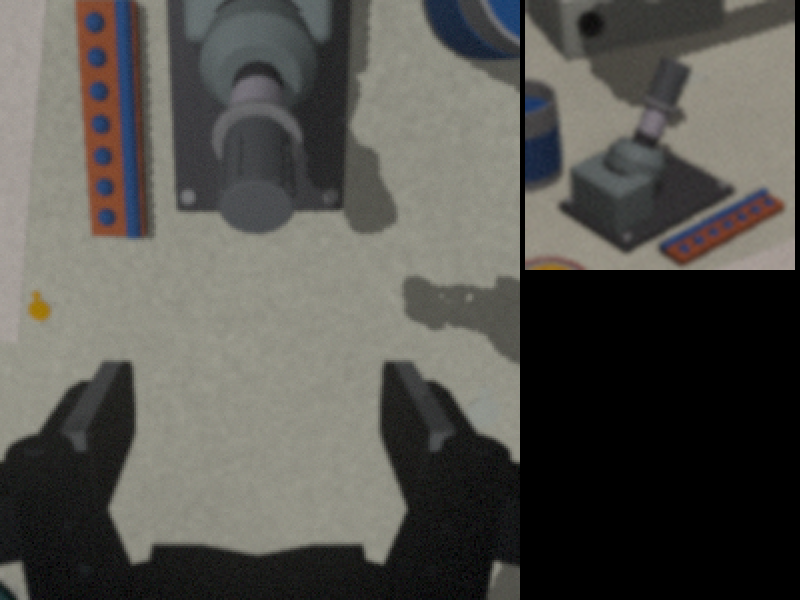

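View pics/top1.png

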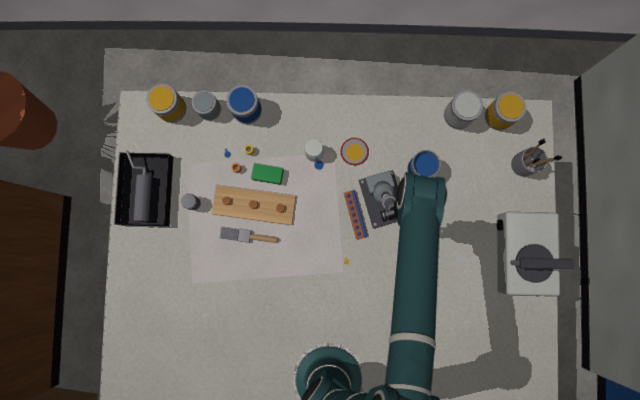

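```bash
python3 -c "
from bench import ctrl
print(ctrl.sense()['joint_vel'].round(3)); print(ctrl.hand_in())"
```

```text
[-0.006  0.021  0.001  0.01  -0.    -0.001  0.001]
the job is handed in; nothing more can be done
None
```

The spacer, washer and cap are on the leaning shaft in that order, all three are released, and the job is handed in at about 26 s of the 72 s allowed. I used the aluminium spacer and the smaller cap. The tool could not tilt, so each part pivoted between the pads against the shaft to match its 32° lean, and I then slid it down the axis until it stopped.

- **Fit:** each part met a firm stop of about 14–17 N at its home depth. After release, the camera put the parts' upper ends at these distances from the bearing face:

| Part | Measured | Expected |
|---|---|---|
| Spacer | within a 30–34 mm band | 32 mm |
| Washer | about 37 mm | 38 mm |
| Cap (closed end outwards) | 85.5 mm | 86 mm |

- **Disagreement:** the washer's 1 mm shortfall is within the 2 mm camera calibration. The cap's end measured 48.5 mm above the washer face, against its 48 mm length, so they are touching as far as I can measure.
- **Surroundings:** the final pictures show nothing touching the robot. By eye, the tin, lid, jar, brush, sanding block and moulding have not moved; I did not measure them.
- **Tool drift:** the tool's orientation wandered by up to about 2.4° during the moves. I allowed for it when placing the cap, and it had no visible effect.

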